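# Photograph electrodes on the tilting inspection stage

### The arm

A 6-joint arm with a two-finger parallel gripper is mounted at the origin on the work surface. World frame = base frame: x ahead of the robot, y to its left, z up, the work surface at z = 0. Lengths are in m, angles in rad, forces in N, time in s.
With the tool pointing down it reaches from about 0.25 to 0.775 m from the base axis. Payload 4 kg.
Tool frame: the origin (TCP) lies on the centre line of the jaws, within the pads' length; the fingertips stand robot.tips_ahead ahead of it and the grasp point (between the pads) lies 8 mm behind it (robot.tips_ahead is the distance from the TCP to the fingertips, in m); z points along the fingers, y is the line along which they close (so a half turn about z gives the same grasp; the last joint's range is limited). The gripper opens to 94 mm and grips with 3 to 60 N. Pads are 16 mm wide; open, the fingers measure 119 mm over their backs; the gripper's body (75 mm by 177 mm) begins 78 mm behind the grasp point.
Start: joints at [1.065, 0.087, 1.371, -0, 1.684, -0.103], TCP at [0.216, 0.506, 0.217] pointing down, gripper open.
Joint ranges: [-3.1, 3.1], [-0.76, 2.03], [0.27, 2.55], [-1.08, 4.22], [0.17, 2.65], [-2.57, 2.57]. Speed limits (rad/s): [2.79, 2.79, 3.14, 3.14, 3.14, 3.14].

### API

Orientations are given as [roll, pitch, yaw] about the fixed x, y, z axes, in that order (R = Rz(yaw) Ry(pitch) Rx(roll)).
In Python, from bench import robot, snapshot, close_job, spotter gives the robot as it stands. The module is installed in compiled form; this text tells all that it offers.
- The arm moves only by the tool servo_tool, never from a script. Its argument "commands" is one flat list of numbers, 7 for each row, row after row: the shift along the tool's x, y, z in m, then the turn, a rotation vector about the tool's x, y, z in degrees, then the finger opening in m, from 0 to 0.094. In form: [x, y, z, ax, ay, az, grip, x, y, z, ax, ay, az, grip, ...]. A call has 1 to 10 rows; each row is the pose to reach, as a shift and turn from the pose commanded when the call began, along the tool's axes at that moment; what a row does not reach only later rows make up. A row lasts 1/8 s, in which the tool goes at most 62.5 mm and 10.7 degrees, less where a joint would pass 70% of its speed; a pose out of reach is approached as far as the arm can. A call with a gripper value outside its range is refused whole. The fingers move at their own pace and stop on an object; the grip force is fixed at half the most. Time passes only in rows, so rows that repeat a pose let the fingers close. It gives the time, the measured TCP pose, the force, the opening and the grip force at its end, in the units of the state.
- robot.get_obs(): the state, without advancing time (a new reading comes with each control period).
- snapshot(name): name is "side" or "top" or "wrist"; returns a dict with "img" (384x512x3 uint8, blue, green, red), "camera_matrix" (3x3 intrinsics, pixels), "k1" (the pictures are not rectified: a ray, as slopes to the right and down, at radius r is drawn at 1 + k1 r^2 times it, then the intrinsics apply), "extrinsics" (4x4, takes a point from camera to world coordinates); the wrist camera has in their place "hand_eye" (4x4, takes a point from camera to tool coordinates, whose origin is the TCP and whose axes are the flange's). Camera axes: x right, y down, z forward; pixel columns grow to the right and rows downward; lengths in m; the calibration is good to about 2 mm. A picture is of the moment at which its call begins: read the wrist's pose just before it. There is no depth.
- close_job(): hands the job in; it is judged then, once.
Trained networks look in a picture, given as the dict that the camera call returned (one of the last four; its "shot" number tells which), for a name from the list of things; names that differ only in an ending like _2 or _b are one class to them, and where a whole thing is asked for, a point or a joint stands for the part that bears it (a point fixed in the world has none). Each returns a list of dicts, best first, with "conf" (0 to 1); they miss things now and then, are a little off and sometimes report something else, mostly with a low value. They report only what shows in the picture. A call takes as long as a camera call.
- spotter.trace(name, picture): "region" (384x512 bool, what is visible of it) and "box" ([left, top, width, height] in pixels, round what is visible of it).
The state is a dict: "time": time; "joint_positions": joint angles; "qvel": joint speeds; "joint_torque": joint torques, N m; "tool_pos": TCP position; "ee_rot": TCP orientation; "wrist_force": force on the tool from outside, world axes, zero at the start; "wrist_torque": the same for the moment, N m; "width": finger opening in m; "finger_force": force on a finger pad.
Only numpy, scipy, OpenCV 4.12 (cv2) and the standard library are available. Lean on these libraries where they do the work, as an engineer would, in place of code of your own. Each camera call takes 0.05 s, during which the arm holds its last target. There are 200 camera calls.

### The job

Lower the tilted inspection stage level, then stand every electrode from the rubber mat upright and fully home in its pockets, one to a pocket. Tilt the loaded stage to 30 degrees and leave it there while you press the camera's push button fully down and let it up again, then bring the stage back level with the electrodes still in it. Finally stand all the electrodes upright in the large blue tray and let go, leaving the stage level and the other things on the table where they are (an electrode may get knocked aside while you work: put it right).

Things in the scene. Friction and masses are not known exactly. Their poses are not given: they have to be found in the camera images.
- electrode0: a machined electrode standing on its foot: aluminium foot block 36 (its x) x 50 (its y) x 40 high, on it a dark upright blade 14 thick (x) x 50 (y) from 40 to 85 above the underside (the grip), and a thin tip 6 x 34 up to 97. About 0.18 kg. Origin: centre of its underside; z up. It looks the same after a half turn. Starts standing on the rubber mat; two or three electrodes are present
- electrode1: a machined electrode standing on its foot: aluminium foot block 36 (its x) x 50 (its y) x 40 high, on it a dark upright blade 14 thick (x) x 50 (y) from 40 to 85 above the underside (the grip), and a thin tip 6 x 34 up to 97. About 0.18 kg. Origin: centre of its underside; z up. It looks the same after a half turn. Starts standing on the rubber mat; two or three electrodes are present
- electrode2: a machined electrode standing on its foot: aluminium foot block 36 (its x) x 50 (its y) x 40 high, on it a dark upright blade 14 thick (x) x 50 (y) from 40 to 85 above the underside (the grip), and a thin tip 6 x 34 up to 97. About 0.18 kg. Origin: centre of its underside; z up. It looks the same after a half turn. Starts standing on the rubber mat; two or three electrodes are present
- mat: fixed black rubber mat 230 x 230 x 3; origin: centre of its underside. The electrodes start on it, in unknown places, with a brass weight among them. It lies to the left or right of the fixture
- tray: fixed blue open tray for finished electrodes, 250 (x) x 120 (y) outside, walls and floor 4 thick, 30 high, no dividers; origin: centre of its underside. The mat lies to one side of the fixture and this tray to the other
- fixture: fixed inspection fixture: dark base plate 20 thick (x -85 to +170, y -130 to +130), a grey camera on a post at x +95 to +165, up to 190 high, and the tilting aluminium stage in front. Origin: on the table straight below the middle of the hinge line; x points away from the robot to the camera, y along the hinge
- stage (a joint): tilt of the stage in rad, 0 = level (resting on the base plate), grows as its front (the handle side, towards the robot) is raised about the hinge on its far lower edge, up to 0.95; 30 degrees = 0.524. A stiff friction hinge: it stays where it is left, loaded or not; moving it takes about 8 to 15 N at the handle. Starts raised, 0.6 to 0.85. The stage is a block 80 (x) x 240 (y) x 40 high
- hinge (a point): middle of the hinge line, 20 above the table; axes as the fixture; the stage turns about this y
- handle (a point): middle of the handle bar of the stage: a round steel bar 12 thick along y, 88 clear between its two arms, 45 in front of the block's front face (39 clear gap). At level it lies 125 before the hinge line and 45 above the table, open below; moves on an arc of radius 127 about the hinge as the stage tilts. z is normal to the stage. The bar can turn between the fingers
- nest0 (a point): pocket 0 of the three in the stage: oblong, 39 (x) x 53 (y) mouth and 25 deep, bevelled rim. This point is the centre of the pocket's floor, 25 below the stage's top; an electrode's origin comes here when it is home, its x (thin) and y (long) along this frame's x and y. z is normal to the stage. With the stage level the floor is 35 above the table. Pockets lie in a row along y, 75 apart
- nest1 (a point): pocket 1 of the three in the stage: oblong, 39 (x) x 53 (y) mouth and 25 deep, bevelled rim. This point is the centre of the pocket's floor, 25 below the stage's top; an electrode's origin comes here when it is home, its x (thin) and y (long) along this frame's x and y. z is normal to the stage. With the stage level the floor is 35 above the table. Pockets lie in a row along y, 75 apart
- nest2 (a point): pocket 2 of the three in the stage: oblong, 39 (x) x 53 (y) mouth and 25 deep, bevelled rim. This point is the centre of the pocket's floor, 25 below the stage's top; an electrode's origin comes here when it is home, its x (thin) and y (long) along this frame's x and y. z is normal to the stage. With the stage level the floor is 35 above the table. Pockets lie in a row along y, 75 apart
- capture (a joint): travel of the camera's push button in m, 0 = up, 0.006 = fully down; counts as pressed beyond 0.005; a spring, about 5 N fully down, lifts it again
- capture_top (a point): middle of the top of the push button, a black round cap 36 wide on a low grey housing on the table, in front of the fixture; pressed straight down
- weight: bystander: turned brass weight 40 wide, 62 high, standing among the electrodes on the mat; origin: centre of its underside
- ring_gauge: bystander: steel ring gauge, 68 wide, 22 high, lying in front of the fixture beside the button; origin: centre of its underside
- cleaner: bystander: bottle 60 wide, 170 high; origin: centre of its underside
- mug: bystander: white mug 80 wide, 90 high; origin: centre of its underside
- swab_jar: bystander: glass jar 64 wide, 90 high; origin: centre of its underside
- brush: bystander: a brush lying near the robot, along its x; origin: under its middle
- pin_box: bystander: small blue box of pins 100 x 130 x 30; origin: centre of its underside

How it is judged:
By the outcome, as a careful person would: the job done as asked, in the order asked, and still so for the second after the job is handed in, with the robot touching nothing.
Of electrode0, electrode1, electrode2 only 2 to 3 are there at a start; the rules pass over those that are not, and their reading is None.
At some moment in a run one of electrode0, electrode1, electrode2 may be knocked a few centimetres aside while the robot is not near it.
It also fails if it takes over 210 s, if anything falls off the work surface, if the arm or the gripper's body presses on something with over 40 N, if the wrist force passes 120 N, or if a joint passes its speed limit or range.

## Working session

There is one attempt and no reset: what is moved stays moved. The work goes in short steps, Python scripts to look and compute and a tool call to move; the robot and the scene stay as the last step left them, time stands still between calls to the robot, and variables do not carry over. Pictures are saved under pics/ and viewed, at most 14 in all, crops included, and the job is handed in when it is done.

Besides the shell and the picture viewer there is one more tool, called as name(argument=value, ...) on one line, values as JSON. servo_tool: Moves the arm, as the interface text tells. Its arguments: {"type":"object","properties":{"commands":{"type":"array","items":{"type":"number"}}},"required":["commands"]}

```bash
mkdir -p pics; ls
cat > h.py <<'E'
import numpy as np, cv2
from scipy.spatial.transform import Rotation as R
from bench import robot, snapshot, close_job, spotter
def tool():
    o=robot.get_obs(); T=np.eye(4); T[:3,3]=o["tool_pos"]; T[:3,:3]=R.from_euler('xyz',o["ee_rot"]).as_matrix(); return T
def snap(n):
    T=tool(); p=snapshot(n); p["E"]=np.array(p["extrinsics"]) if n!="wrist" else T@np.array(p["hand_eye"]); return p
def ray(p,uv):
    K=np.array(p["camera_matrix"]); d=(np.array(uv,float)-K[:2,2])/[K[0,0],K[1,1]]; s=d.copy()
    for _ in range(20): s=d/(1+p["k1"]*(s@s))
    return p["E"][:3,3], p["E"][:3,:3]@np.append(s,1)
def onz(p,uv,z):
    o,d=ray(p,uv); return o+d*(z-o[2])/d[2]
def proj(p,X):
    X=np.atleast_2d(X); c=(X-p["E"][:3,3])@p["E"][:3,:3]; s=c[:,:2]/c[:,2:]; s=s*(1+p["k1"]*(s**2).sum(1,keepdims=True))
    K=np.array(p["camera_matrix"]); return s*[K[0,0],K[1,1]]+K[:2,2]
E
python3 - <<'E'
from h import *
print(robot.get_obs(), robot.tips_ahead)
for n in("top","side"):
    p=snap(n); cv2.imwrite(f"pics/{n}0.png",p["img"]); print(n,np.round(p["E"],3).tolist(),p["camera_matrix"],p["k1"])
    for t in("electrode0","weight","tray","mat","fixture","stage","handle","capture","ring_gauge","cleaner","mug","swab_jar","brush","pin_box"):
        for r in spotter.trace(t,p):
            if r["conf"]>.3:
                m=np.argwhere(r["region"]).mean(0)[::-1]
                print(t,round(r["conf"],2),r["box"],m.round(1),onz(p,m,0.0).round(3))
E
```

```text
pics
{'time': 0.0, 'joint_positions': array([ 1.06488980e+00,  8.79480733e-02,  1.37224873e+00,  7.73390793e-06,
        1.68362684e+00, -1.03096364e-01]), 'qvel': array([-0.00072729, -0.0008817 ,  0.00047981, -0.00050919,  0.00045256,
       -0.00046956]), 'joint_torque': array([-1.94896602e-03, -3.40201414e+01, -3.02411163e+01,  7.15942704e-02,
        3.34008748e-02, -1.68980737e-04]), 'tool_pos': array([0.2153418 , 0.50550852, 0.21531077]), 'ee_rot': array([-3.13937431e+00, -2.37244906e-04,  2.73878309e+00]), 'wrist_force': array([ 0.65577849, -0.02801623, -0.24584166]), 'wrist_torque': array([-0.01994191, -0.03388197, -0.07836672]), 'finger_force': 0.0, 'width': 0.09394099485604207} 0.011
top [[0.027, -0.991, 0.131, 0.377], [-0.999, -0.031, -0.027, 0.012], [0.031, -0.13, -0.991, 1.422], [0.0, 0.0, 0.0, 1.0]] [[359.56072188   0.         256.88823953]
 [  0.         359.56072188 194.31360232]
 [  0.           0.           1.        ]] -0.033600691773783074
electrode0 0.76 [138.1, 218.3, 24.8, 14.8] [150.6 223. ] [0.438 0.388 0.   ]
electrode0 0.66 [147.4, 195.7, 14.6, 9.1] [155.9 
[... 2037 characters left out ...]
.9] [ 0.706 -0.023  0.   ]
fixture 0.39 [225.3, 165.5, 41.2, 69.0] [242.1 200.1] [ 0.629 -0.049  0.   ]
stage 0.81 [222.2, 163.4, 45.1, 70.9] [242.5 199.4] [ 0.627 -0.052  0.   ]
handle 0.96 [224.3, 164.4, 44.6, 68.0] [242.3 200.2] [ 0.628 -0.048 -0.   ]
capture 0.59 [290.7, 227.1, 15.8, 9.6] [298.  231.2] [0.456 0.08  0.   ]
ring_gauge 0.56 [283.9, 185.2, 27.5, 19.5] [296.6 195.4] [ 0.455 -0.078  0.   ]
cleaner 0.65 [173.6, 240.0, 31.7, 54.9] [191.2 269.2] [0.739 0.227 0.   ]
mug 0.64 [210.3, 133.0, 23.0, 32.6] [219.8 148.6] [ 0.736 -0.337  0.   ]
swab_jar 0.62 [247.4, 378.0, 28.1, 6.0] [263.8 379. ] [0.54  0.493 0.   ]
brush 0.82 [313.6, 190.7, 14.0, 47.9] [320.9 220.1] [0.386 0.031 0.   ]
```

Run:
```python
import cv2,numpy as np
a=cv2.imread("pics/top0.png")[115:255,85:405];b=cv2.imread("pics/side0.png")[130:370,165:345]
cv2.imwrite("pics/t0c.png",cv2.resize(a,None,fx=2.5,fy=2.5,interpolation=2))
cv2.imwrite("pics/s0c.png",cv2.resize(b,None,fx=2.5,fy=2.5,interpolation=2))
```

```text
(no output)
```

View pics/t0c.png

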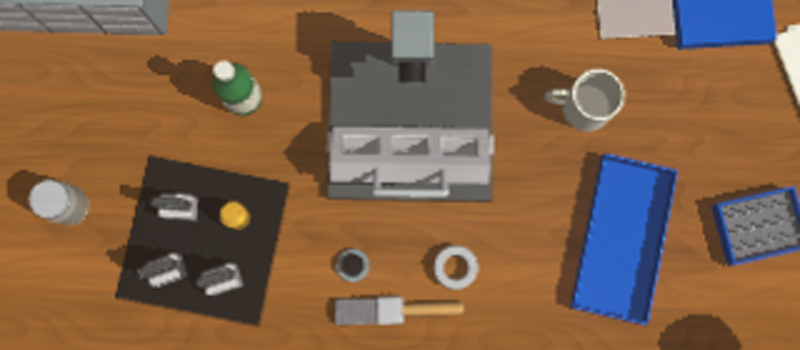

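View pics/s0c.png

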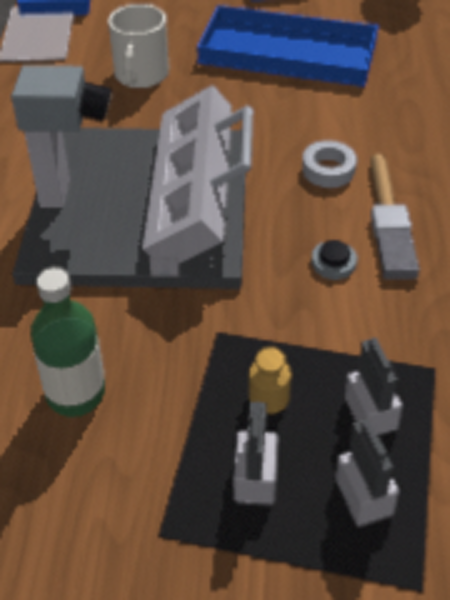

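Run:
```python
from h import *
pt=snap("top");ps=snap("side");pw=snap("wrist")
print(np.array(pw["hand_eye"]).round(3).tolist(),pw["camera_matrix"])
f=lambda c:(85+c[0]/2.5,115+c[1]/2.5)
for c in[(331,43),(491,43),(331,200),(491,200)]: print("base",onz(pt,f(c),.02).round(4))
g=lambda c:(165+c[0]/2.5,130+c[1]/2.5)
for c in[(242,276),(240,150),(16,278)]: print("base side",onz(ps,g(c),.02 if c[1]<200 or 1 else 0).round(4))
def tri(a,b):
    o1,d1=ray(pt,a);o2,d2=ray(ps,b)
    t=np.linalg.lstsq(np.c_[d1,-d2],o2-o1,rcond=None)[0];x,y=o1+d1*t[0],o2+d2*t[1];return (x+y)/2,np.linalg.norm(x-y)
print("bar",tri(f((375,192)),g((247,172))),tri(f((448,192)),g((250,110))))
print("btn",tri(f((351,263)),g((336,252))),"ring",onz(pt,f((456,267)),.011))
for c in[(604,155),(677,172),(648,323),(572,306)]: print("tray",onz(pt,f(c),.03).round(4))
for t in("electrode0","weight"):
    for p in(pt,ps):
        for r in spotter.trace(t,p):
            if r["conf"]>.3:
                m=np.argwhere(r["region"]).mean(0)[::-1]; print(t,onz(p,m,.045).round(3))
```

```text
[[-0.001, -0.96, -0.281, 0.082], [1.0, -0.001, 0.0, -0.0], [-0.001, -0.281, 0.96, -0.168], [0.0, 0.0, 0.0, 1.0]] [[334.31603205   0.         257.22018046]
 [  0.         334.31603205 193.60696025]
 [  0.           0.           1.        ]]
base [0.8091 0.1395 0.02  ]
base [ 0.8186 -0.1182  0.02  ]
base [0.5549 0.1287 0.02  ]
base [ 0.5628 -0.1228  0.02  ]
base side [0.5583 0.137  0.02  ]
base side [ 0.5695 -0.0771  0.02  ]
base side [0.8061 0.1497 0.02  ]
bar (array([0.55708797, 0.05747617, 0.10271469]), np.float64(0.002533062172082757)) (array([ 0.55872197, -0.05033572,  0.10612773]), np.float64(0.00513455324380091))
btn (array([0.45535191, 0.09402561, 0.01763175]), np.float64(0.003824912109901946)) ring [ 0.4561801 -0.0705743  0.011    ]
tray [ 0.639 -0.3    0.03 ]
tray [ 0.6155 -0.4169  0.03  ]
tray [ 0.3769 -0.3695  0.03  ]
tray [ 0.4    -0.2507  0.03  ]
electrode0 [0.435 0.379 0.045]
electrode0 [0.425 0.289 0.045]
electrode0 [0.621 0.011 0.045]
electrode0 [0.535 0.366 0.045]
electrode0 [0.454 0.094 0.045]
electrode0 [0.441 0.385 0.045]
electrode0 [0.539 0.372 0.045]
electrode0 [0.429 0.295 0.045]
weight [0.525 0.275 0.045]
weight [0.526 0.288 0.045]
```

```bash
cat >> h.py <<'E'
def rows(tg):
    "tg: list of (x,y,z,yaw_deg,lean_deg,grip); lean>0: fingers point ahead (turn about tool x)"
    T=tool()
    for x,y,z,yaw,lean,g in tg:
        Rm=R.from_euler('z',yaw,degrees=True)*R.from_euler('x',180,degrees=True)*R.from_euler('x',lean,degrees=True)
        d=T[:3,:3].T@(np.array([x,y,z])-T[:3,3]); rv=(R.from_matrix(T[:3,:3].T)*Rm).as_rotvec(degrees=True)
        print(np.round(d,4).tolist(),np.round(rv,1).tolist(),g)
E
python3 - <<'E'
from h import *
rows([(.57,0,.30,90,0,.05),(.57,0,.30,92,0,.05),(.57,0,.30,90,20,.05)])
E
```

```text
[-0.5244, -0.3266, -0.0835] [0.0, 0.0, 66.9] 0.05
[-0.5244, -0.3266, -0.0835] [0.0, 0.0, 64.9] 0.05
[-0.5244, -0.3266, -0.0835] [17.7, 11.7, 66.2] 0.05
```

servo_tool(commands=[0,0,-0.05,0,0,10,0.05,-0.06,-0.04,-0.0835,0,0,20,0.05,-0.12,-0.08,-0.0835,0,0,30,0.05,-0.18,-0.12,-0.0835,0,0,40,0.05,-0.25,-0.16,-0.0835,0,0,50,0.05,-0.32,-0.2,-0.0835,0,0,60,0.05,-0.38,-0.24,-0.0835,0,0,66.9,0.05,-0.44,-0.28,-0.0835,0,0,66.9,0.05,-0.5,-0.32,-0.0835,0,0,66.9,0.05,-0.524,-0.327,-0.0835,0,0,66.9,0.05])

```text
time: 3.1
tool_pos: [0.5333, 0.0468, 0.3004]
ee_rot: [3.14, -0.0, 1.571]
wrist_force: [0.8, 1.0, 0.5]
width: 0.05
finger_force: 0.0
```

servo_tool(commands=[0,0,0,0,0,0,0.05])

```text
time: 3.22
tool_pos: [0.5339, 0.0451, 0.2983]
ee_rot: [-3.139, 0.001, 1.565]
wrist_force: [0.4, -0.6, -0.2]
width: 0.0502
finger_force: 0.0
```

Run:
```python
from h import *
o=robot.get_obs();print(o["tool_pos"],o["ee_rot"],o["joint_positions"].round(2))
p=snap("wrist");cv2.imwrite("pics/w1.png",p["img"])
np.savez("w1.npz",E=p["E"])
```

```text
[0.53390527 0.04514938 0.29834501] [-3.13922767e+00  7.31348342e-04  1.56482196e+00] [-0.02  0.06  1.24 -0.    1.84 -0.02]
```

View pics/w1.png

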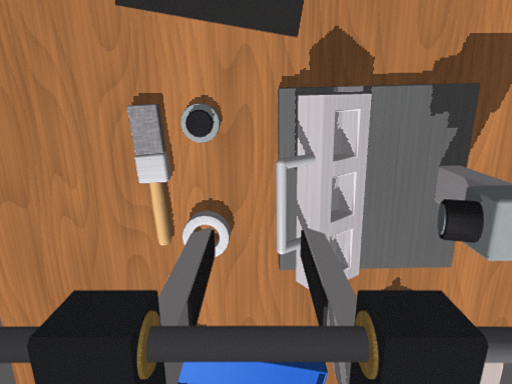

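Run:
```python
from h import *
p=snap("wrist")
for n,c,z in[("c1",(279,88),.02),("c2",(478,84),.02),("c3",(279,268),.02),("c4",(451,268),.02),("btn",(199.5,123),.025),("ring",(206,236),.022),
 ("stageTL",(297,94),.02),("stageTR",(371,94),.02)]: print(n,onz(p,c,z).round(4))
for z in(.09,.1,.11,.12,.13):print(z,onz(p,(280,163),z).round(4),onz(p,(283,252),z).round(4))
def R2(a):return np.array([[np.cos(a),-np.sin(a)],[np.sin(a),np.cos(a)]])
# fit front edge + bar
from scipy.optimize import least_squares
# unknown X,Y,yaw,theta ; obs
def pts(v):
    X,Y,a,t=v;c,s=np.cos(t),np.sin(t)
    st=lambda x,y,z:(x*c+z*s,y,.02-x*s+z*c)
    P=[(-.085,.13,.02),(.17,.13,.02),(-.085,-.13,.02),st(-.08,.12,0),st(-.08,.12,.04),st(0,.12,.04),st(-.131,.05,.025),st(-.131,-.05,.025)]
    P=np.array(P);P[:,:2]=P[:,:2]@R2(a).T+[X,Y];return P
obs=np.array([(279,88),(478,84),(279,268),(297,94),(301,93),(371,94),(278,163),(278,252)],float)
r=least_squares(lambda v:(proj(p,pts(v))-obs).ravel()*np.repeat([1,1,1,0,0,1,1,1],2),[.645,.005,.03,.65],loss='soft_l1')
print(r.x,(proj(p,pts(r.x))).round(1).tolist())
```

```text
c1 [0.5604 0.1386 0.02  ]
c2 [0.8117 0.1419 0.02  ]
c3 [ 0.5641 -0.117   0.02  ]
c4 [ 0.8189 -0.1173  0.02  ]
btn [0.4576 0.0956 0.025 ]
ring [ 0.4582 -0.0643  0.022 ]
stageTL [0.5836 0.1312 0.02  ]
stageTR [0.6781 0.1307 0.02  ]
0.09 [0.5585 0.0553 0.09  ] [ 0.5639 -0.0565  0.09  ]
0.1 [0.5579 0.0572 0.1   ] [ 0.5631 -0.0516  0.1   ]
0.11 [0.5572 0.0592 0.11  ] [ 0.5623 -0.0467  0.11  ]
0.12 [0.5565 0.0611 0.12  ] [ 0.5615 -0.0417  0.12  ]
0.13 [0.5558 0.0631 0.13  ] [ 0.5607 -0.0368  0.13  ]
[0.64589154 0.01015139 0.01324714 0.63526602] [[278.0, 87.6], [480.0, 83.5], [277.9, 270.4], [298.4, 95.5], [324.6, 95.0], [371.3, 94.1], [278.1, 164.6], [278.0, 250.6]]
```

Run:
```python
from h import *
rows([(.560,.01,.17,90.8,0,.06),(.560,.01,.106,90.8,0,.06)])
```

```text
[-0.0385, 0.0278, 0.1295] [-0.1, -0.0, -0.9] 0.06
[-0.0386, 0.0279, 0.1935] [-0.1, -0.0, -0.9] 0.06
```

servo_tool(commands=[-0.02,0.014,0.05,0,0,-0.9,0.06,-0.038,0.028,0.1,0,0,-0.9,0.06,-0.038,0.028,0.14,0,0,-0.9,0.06,-0.038,0.028,0.17,0,0,-0.9,0.06,-0.038,0.028,0.1935,0,0,-0.9,0.06,-0.038,0.028,0.1935,0,0,-0.9,0.06])

```text
time: 4.08
tool_pos: [0.5584, 0.0126, 0.1048]
ee_rot: [-3.137, -0.001, 1.589]
wrist_force: [-0.1, -0.5, -0.4]
width: 0.06
finger_force: 0.0
```

Run:
```python
from h import *
for i in range(4):
    o=robot.get_obs();print(o["time"],o["tool_pos"],o["ee_rot"])
    p=snap("wrist")
cv2.imwrite("pics/w2.png",p["img"])
```

```text
4.075 [0.55841694 0.01264786 0.10476311] [-3.13737589e+00 -8.20506423e-04  1.58939568e+00]
4.125 [0.55970031 0.01232942 0.1065609 ] [-3.14080281e+00 -4.48061101e-04  1.58911609e+00]
4.175 [0.56064829 0.01198864 0.10777535] [ 3.13985969e+00 -1.02868085e-04  1.58875276e+00]
4.225 [0.56117493 0.01167532 0.10837848] [3.13853825e+00 6.43554083e-05 1.58835098e+00]
```

View pics/w2.png

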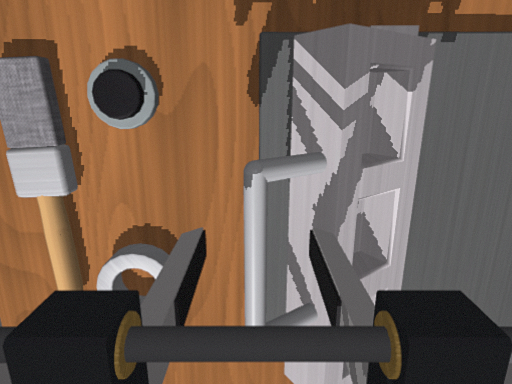

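servo_tool(commands=[0,0,0,0,0,0,0.0,0,0,0,0,0,0,0.0,0,0,0,0,0,0,0.0,0,0,0,0,0,0,0.0,0,0,0,0,0,0,0.0,0,0,0,0,0,0,0.0])

```text
time: 5.03
tool_pos: [0.5599, 0.0107, 0.1064]
ee_rot: [-3.14, 0.0, 1.587]
wrist_force: [-2.0, -0.4, 1.7]
width: 0.0111
finger_force: 30.0
```

servo_tool(commands=[0,-0.006,0.006,0,0,0,0,0,-0.012,0.0125,0,0,0,0,0,-0.016,0.0175,0,0,0,0,0,-0.0195,0.0225,0,0,0,0,0,-0.023,0.028,0,0,0,0,0,-0.026,0.0335,0,0,0,0,0,-0.0292,0.039,0,0,0,0,0,-0.0317,0.045,0,0,0,0,0,-0.034,0.051,0,0,0,0,0,-0.036,0.057,0,0,0,0])

```text
time: 6.28
tool_pos: [0.527, 0.0102, 0.0527]
ee_rot: [3.134, 0.0, 1.587]
wrist_force: [-0.9, 1.1, 9.3]
width: 0.0112
finger_force: 30.0
```

servo_tool(commands=[0,-0.001,0.004,0,0,0,0,0,-0.002,0.008,0,0,0,0,0,-0.003,0.0124,0,0,0,0,0,-0.003,0.0145,0,0,0,0,0,-0.003,0.0145,0,0,0,0,0,-0.003,0.0145,0,0,0,0])

```text
time: 7.02
tool_pos: [0.5228, 0.0102, 0.0371]
ee_rot: [3.138, 0.0, 1.587]
wrist_force: [-2.3, 0.1, 6.7]
width: 0.0111
finger_force: 30.0
```

Run:
```python
from h import *
snap("side")
o=robot.get_obs();print(o["tool_pos"],o["ee_rot"],o["wrist_force"])
```

```text
[0.52283316 0.0101523  0.03709658] [3.13774490e+00 1.00831887e-04 1.58696756e+00] [-2.07886725 -0.3418224   6.05029915]
```

servo_tool(commands=[0,0,0.003,0,0,0,0,0,0,0.003,0,0,0,0,0,0,0.003,0,0,0,0])

```text
time: 7.45
tool_pos: [0.5224, 0.0101, 0.035]
ee_rot: [3.139, 0.0, 1.587]
wrist_force: [-4.9, 1.0, 12.4]
width: 0.0112
finger_force: 30.0
```

servo_tool(commands=[0,0,-0.003,0,0,0,0.06,0,0,-0.003,0,0,0,0.06,0,0,-0.003,0,0,0,0.06,0,0,-0.05,0,0,0,0.06,0,0,-0.1,0,0,0,0.06,-0.05,0.04,-0.145,0,0,0,0.06,-0.08,0.06,-0.145,0,0,0,0.06,-0.08,0.06,-0.145,0,0,0,0.06,-0.08,0.06,-0.145,0,0,0,0.06,-0.08,0.06,-0.145,0,0,0,0.06])

```text
time: 8.7
tool_pos: [0.5818, -0.0678, 0.176]
ee_rot: [-3.14, -0.001, 1.588]
wrist_force: [-0.0, -1.0, -0.1]
width: 0.06
finger_force: 0.0
```

Run:
```python
from h import *
snap("side");
o=robot.get_obs();print(o["tool_pos"],o["ee_rot"])
p=snap("wrist");cv2.imwrite("pics/w3.png",p["img"]);np.savez("w3.npz",E=p["E"])
```

```text
[ 0.58190702 -0.06778614  0.17628222] [-3.14025676e+00 -6.30933809e-04  1.58815410e+00]
```

View pics/w3.png

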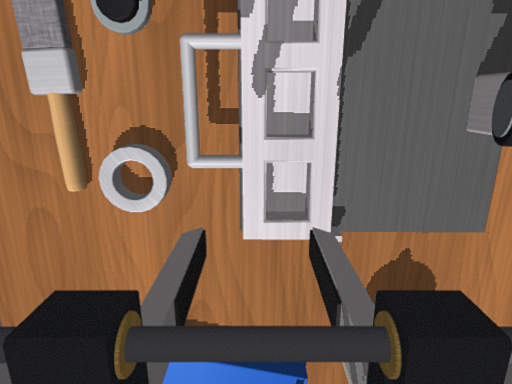

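Run:
```python
import cv2
a=cv2.imread("pics/w3.png")[60:250,175:345];cv2.imwrite("pics/w3c.png",cv2.resize(a,None,fx=3,fy=3,interpolation=cv2.INTER_NEAREST))
```

```text
(no output)
```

View pics/w3c.png

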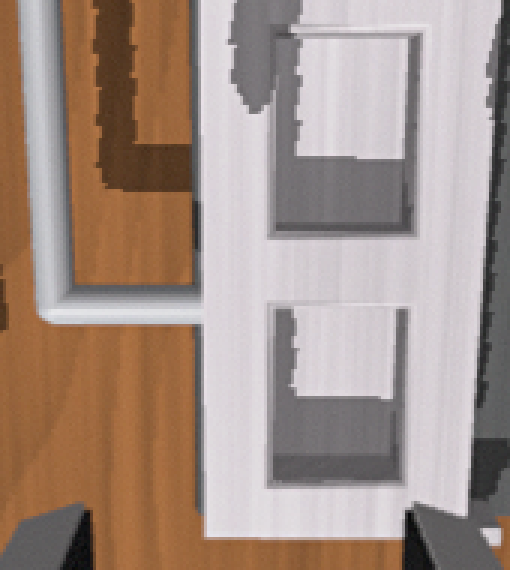

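```bash
cat > fit.py <<'E'
from h import *
p=snap("wrist"); p["E"]=np.load("w3.npz")["E"]
f=lambda c:(175+c[0]/3,60+c[1]/3)
z=.06
for q in([(272,27),(424,27),(417,237),(268,237)],[(269,303),(410,303),(405,487),(267,487)]):
    P=np.array([onz(p,f(c),z) for c in q]);print(P[:,:2].round(4).tolist(),"c",P.mean(0).round(4),"sx",np.linalg.norm(P[0]-P[1]).round(4),np.linalg.norm(P[2]-P[3]).round(4),"sy",np.linalg.norm(P[1]-P[2]).round(4),np.linalg.norm(P[0]-P[3]).round(4))
for c in[(204,538),(201,0),(503,0),(480,390),(467,515)]: print(onz(p,f(c),z).round(4))
for c in((42,312),(58,150),(22,0),(62,0)):print("bar",onz(p,f(c),.045).round(4))
E
python3 fit.py
```

```text
[[0.5866, 0.0347], [0.6271, 0.0353], [0.6288, -0.0201], [0.5868, -0.0208]] c [0.6073 0.0073 0.06  ] sx 0.0404 0.042 sy 0.0555 0.0555
[[0.5876, -0.0397], [0.628, -0.039], [0.63, -0.0954], [0.5883, -0.0961]] c [ 0.6085 -0.0676  0.06  ] sx 0.0405 0.0418 sy 0.0564 0.0565
[ 0.5693 -0.1132  0.06  ]
[0.5677 0.041  0.06  ]
[0.6475 0.0423 0.06  ]
[ 0.6502 -0.0646  0.06  ]
[ 0.6495 -0.1042  0.06  ]
bar [ 0.5192 -0.0464  0.045 ]
bar [0.5258 0.0013 0.045 ]
bar [0.5173 0.0416 0.045 ]
bar [0.5284 0.0418 0.045 ]
```

servo_tool(commands=[0.0,-0.01,-0.06,0,0,0,0.06,0.05,-0.03,-0.1,0,0,0,0.06,0.11,-0.05,-0.124,0,0,0,0.06,0.17,-0.06,-0.124,0,0,0,0.06,0.23,-0.08,-0.124,0,0,0,0.06,0.29,-0.1,-0.124,0,0,0,0.06,0.34,-0.105,-0.124,0,0,0,0.06,0.368,-0.105,-0.124,0,0,0,0.06,0.368,-0.105,-0.124,0,0,0,0.06,0.368,-0.105,-0.124,0,0,0,0.06])

```text
time: 10.1
tool_pos: [0.4716, 0.2968, 0.301]
ee_rot: [3.142, 0.001, 1.587]
wrist_force: [0.2, -0.3, -0.0]
width: 0.0601
finger_force: 0.0
```

```bash
cat >> h.py <<'E'
from scipy.optimize import minimize
BOX=[(18,25,0,40),(7,25,40,85),(3,17,85,97)]
def sil(p,v,z0=.003,S=4):
    x,y,a=v; im=np.zeros((384*S,512*S),np.uint8); c,s=np.cos(a),np.sin(a)
    for hx,hy,z1,z2 in BOX:
        P=np.array([(i*hx,j*hy,k) for i in(-1,1) for j in(-1,1) for k in(z1,z2)])/1000.
        P=np.c_[x+c*P[:,0]-s*P[:,1],y+s*P[:,0]+c*P[:,1],z0+P[:,2]]
        q=cv2.convexHull(((proj(p,P)+.5)*S).astype(np.int32)); cv2.fillConvexPoly(im,q,1)
    return im
def fitel(p,reg,z0=.003,S=4):
    M=cv2.resize(reg.astype(np.uint8),None,fx=S,fy=S,interpolation=0)
    m=onz(p,np.argwhere(reg).mean(0)[::-1],z0+.045)
    def cost(v):
        I=sil(p,v,z0,S); return 1-(I&M).sum()/max(1,(I|M).sum())
    best=None
    for a0 in np.arange(0,np.pi,np.pi/8):
        s=np.array([[m[0],m[1],a0]]*4)+np.array([[0,0,0],[.008,0,0],[0,.008,0],[0,0,.2]])
        r=minimize(cost,s[0],method='Nelder-Mead',options=dict(initial_simplex=s,xatol=1e-4,fatol=1e-4,maxiter=120))
        if best is None or r.fun<best.fun: best=r
    return best.x,1-best.fun
def electrodes(p,z0=.003,minc=.4,minpx=150):
    out=[]
    for r in spotter.trace("electrode0",p):
        if r["conf"]<minc or r["region"].sum()<minpx: continue
        v,i=fitel(p,r["region"],z0); out.append((v,i)); print("el conf %.2f box %s xy %.4f %.4f yaw %.1f iou %.2f"%(r["conf"],np.round(r["box"]).astype(int),v[0],v[1],np.degrees((v[2]+np.pi/2)%np.pi-np.pi/2),i))
    return out
E
python3 - <<'E'
from h import *
snap("side");snap("side");print(robot.get_obs()["tool_pos"])
p=snap("wrist"); es=electrodes(p)
im=p["img"].copy()
for v,i in es:
    if i>.5:
        c,_=cv2.findContours(sil(p,v,S=1),0,2); cv2.drawContours(im,c,-1,(0,0,255),1)
cv2.imwrite("pics/w4.png",im)
for r in spotter.trace("weight",p)[:2]: print("weight",r["conf"],r["box"],onz(p,np.argwhere(r["region"]).mean(0)[::-1],.034))
E
```

```text
[0.47200084 0.29625051 0.3011889 ]
el conf 0.98 box [292  82  34  49] xy 0.5384 0.3670 yaw -2.2 iou 0.94
el conf 0.89 box [214  69  39  52] xy 0.4404 0.3798 yaw 20.9 iou 0.95
weight 0.83 [278.3, 158.0, 39.5, 30.3] [0.52670435 0.28058078 0.034     ]
```

View pics/w4.png

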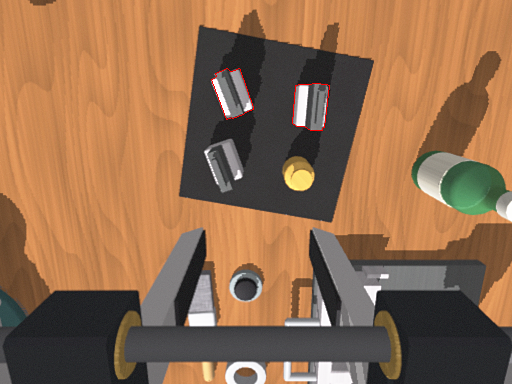

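Run:
```python
from h import *
rows([(.5384,.367,.17,87.8,0,.06),(.5384,.367,.06,87.8,0,.06)])
```

```text
[0.0697, 0.0672, 0.1313] [0.0, -0.0, 3.0] 0.06
[0.0697, 0.0672, 0.2413] [0.0, -0.0, 3.0] 0.06
```

servo_tool(commands=[0.04,0.04,0.04,0,0,2,0.06,0.07,0.067,0.09,0,0,3,0.06,0.07,0.067,0.13,0,0,3,0.06,0.07,0.067,0.17,0,0,3,0.06,0.07,0.067,0.2,0,0,3,0.06,0.07,0.067,0.22,0,0,3,0.06,0.07,0.067,0.235,0,0,3,0.06,0.07,0.067,0.241,0,0,3,0.06,0.07,0.067,0.241,0,0,3,0.06,0.07,0.067,0.241,0,0,3,0.06])

```text
time: 11.6
tool_pos: [0.5384, 0.3689, 0.0614]
ee_rot: [3.139, -0.001, 1.535]
wrist_force: [0.1, 0.3, -0.6]
width: 0.0603
finger_force: 0.0
```

servo_tool(commands=[0,0,0,0,0,0,0.0,0,0,0,0,0,0,0.0,0,0,0,0,0,0,0.0,0,0,0,0,0,0,0.0,0,0,0,0,0,0,0,0,0,-0.02,0,0,0,0,0,0,-0.06,0,0,0,0,0,0,-0.1,0,0,0,0,0,0,-0.12,0,0,0,0,0,0,-0.12,0,0,0,0])

```text
time: 12.85
tool_pos: [0.5389, 0.3692, 0.1839]
ee_rot: [3.136, -0.003, 1.535]
wrist_force: [-0.6, 0.6, -1.8]
width: 0.014
finger_force: 30.0
```

Run:
```python
from h import *
snap("side")
o=robot.get_obs();print(o["tool_pos"],o["ee_rot"],o["width"])
p=snap("wrist"); cv2.imwrite("pics/w5.png",p["img"])
```

```text
[0.53803274 0.36868405 0.18145424] [ 3.13949137e+00 -1.35853719e-03  1.53457038e+00] 0.013854863351030094
```

View pics/w5.png

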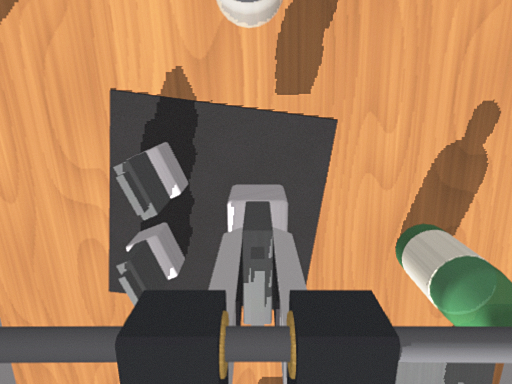

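```bash
cat >> h.py <<'E'
def held(p,dx,h,da=0,dy=0):
    "project held electrode corners: foot +x face bottom/top edges, from tool-frame offset"
    T=p["E"]@np.linalg.inv(np.array(p["hand_eye"]))
    c,s=np.cos(da),np.sin(da); P=[(.025,-.018,0),(.025,.018,0),(.025,-.018,-.04),(.025,.018,-.04),(.025,-.007,-.085),(.025,.007,-.085)]
    P=np.array([(c*a-s*b+dx,s*a+c*b+dy,h+z) for a,b,z in P]); return proj(p,P@T[:3,:3].T+T[:3,3])
E
python3 - <<'E'
from h import *
p=snap("wrist")
for dx in(-.004,-.002,0,.002): print(dx,held(p,dx,.0584).round(1).tolist())
g=cv2.cvtColor(p["img"],6).astype(int)
print(g[175:240,258].tolist()); print(g[195,225:295].tolist()); print(g[186,225:295].tolist())
E
```

```text
-0.004 [[231.8, 186.2], [283.1, 186.1], [226.8, 203.8], [288.2, 203.8], [242.4, 234.3], [273.0, 234.2]]
-0.002 [[231.7, 183.4], [283.2, 183.4], [226.7, 200.6], [288.3, 200.5], [242.3, 230.2], [273.0, 230.2]]
0 [[231.6, 180.6], [283.2, 180.6], [226.7, 197.3], [288.4, 197.3], [242.3, 226.1], [273.1, 226.1]]
0.002 [[231.6, 177.9], [283.3, 177.8], [226.6, 194.0], [288.5, 194.0], [242.2, 222.0], [273.2, 222.0]]
[65, 65, 68, 68, 68, 65, 67, 63, 64, 101, 141, 141, 141, 139, 140, 139, 142, 137, 137, 140, 142, 142, 140, 144, 145, 157, 105, 67, 66, 69, 67, 70, 66, 67, 66, 67, 68, 68, 68, 69, 67, 67, 67, 67, 67, 69, 70, 68, 67, 71, 65, 69, 66, 69, 66, 72, 80, 81, 78, 80, 80, 80, 81, 80, 81]
[68, 65, 64, 67, 94, 138, 142, 141, 138, 141, 144, 143, 140, 141, 134, 138, 138, 139, 139, 138, 139, 138, 138, 139, 140, 142, 140, 141, 139, 141, 142, 141, 140, 142, 140, 141, 138, 145, 143, 142, 142, 143, 142, 142, 143, 140, 141, 143, 140, 141, 140, 140, 139, 139, 138, 140, 138, 137, 141, 136, 122, 69, 62, 71, 68, 69, 70, 67, 64, 68]
[64, 67, 67, 67, 68, 65, 73, 105, 134, 137, 144, 142, 140, 141, 143, 140, 142, 145, 138, 140, 140, 141, 142, 140, 139, 140, 142, 141, 138, 140, 141, 139, 142, 141, 141, 143, 142, 141, 145, 142, 137, 145, 138, 144, 141, 140, 143, 144, 143, 142, 141, 140, 142, 140, 142, 141, 138, 122, 78, 62, 63, 67, 72, 68, 67, 70, 67, 63, 66, 68]
```

Run:
```python
from h import *
rows([(.6087,-.0654,.17,90.9,0,0)])
```

```text
[-0.4306, 0.0873, 0.0089] [-0.1, 0.1, -3.0] 0
```

servo_tool(commands=[-0.04,0.008,0,0,0,-1,0,-0.1,0.02,0,0,0,-2,0,-0.16,0.032,0,0,0,-3,0,-0.22,0.045,0,0,0,-3,0,-0.28,0.057,0,0,0,-3,0,-0.34,0.069,0,0,0,-3,0,-0.4,0.081,0.005,0,0,-3,0,-0.4306,0.0873,0.009,0,0,-3,0,-0.4306,0.0873,0.009,0,0,-3,0,-0.4306,0.0873,0.009,0,0,-3,0])

```text
time: 14.25
tool_pos: [0.6087, -0.0643, 0.1697]
ee_rot: [-3.139, -0.001, 1.587]
wrist_force: [0.4, -0.3, -2.8]
width: 0.0137
finger_force: 30.0
```

servo_tool(commands=[0,0,0.0,0,0,0,0,0,0,0.0,0,0,0,0,0,0,0.0,0,0,0,0])

```text
time: 14.62
tool_pos: [0.6094, -0.0643, 0.1712]
ee_rot: [3.141, -0.0, 1.588]
wrist_force: [-0.7, -0.0, -1.6]
width: 0.0136
finger_force: 30.0
```

Run:
```python
from h import *
print(robot.get_obs()["tool_pos"])
rows([(.6087,-.0654,.13,90.9,0,0),(.6087,-.0654,.092,90.9,0,0)])
```

```text
[ 0.60935749 -0.06425128  0.17122772]
[-0.0011, -0.0007, 0.0412] [0.0, -0.0, 0.1] 0
[-0.0011, -0.0007, 0.0792] [0.0, -0.0, 0.1] 0
```

servo_tool(commands=[-0.001,-0.0007,0.03,0,0,0,0,-0.001,-0.0007,0.046,0,0,0,0,-0.001,-0.0007,0.05,0,0,0,0,-0.001,-0.0007,0.055,0,0,0,0,-0.001,-0.0007,0.06,0,0,0,0,-0.001,-0.0007,0.065,0,0,0,0,-0.001,-0.0007,0.07,0,0,0,0,-0.001,-0.0007,0.075,0,0,0,0,-0.001,-0.0007,0.079,0,0,0,0,-0.001,-0.0007,0.079,0,0,0,0])

```text
time: 15.88
tool_pos: [0.6087, -0.0661, 0.0919]
ee_rot: [3.141, -0.0, 1.587]
wrist_force: [-0.1, -0.2, -1.1]
width: 0.0136
finger_force: 30.0
```

servo_tool(commands=[0,0,0.001,0,0,0,0,0,0,0.002,0,0,0,0,0,0,0.003,0,0,0,0,0,0,0.003,0,0,0,0])

```text
time: 16.38
tool_pos: [0.6088, -0.0661, 0.0918]
ee_rot: [3.14, 0.0, 1.587]
wrist_force: [-3.7, 0.0, 9.0]
width: 0.0138
finger_force: 30.0
```

servo_tool(commands=[0,0,-0.002,0,0,0,0.04,0,0,-0.002,0,0,0,0.04,0,0,-0.03,0,0,0,0.04,0,0,-0.08,0,0,0,0.05,0,0,-0.13,0,0,0,0.06,0.05,-0.03,-0.158,0,0,0,0.06,0.11,-0.06,-0.158,0,0,0,0.06,0.165,-0.09,-0.158,0,0,0,0.06,0.22,-0.12,-0.158,0,0,0,0.06,0.27,-0.14,-0.158,0,0,0,0.06])

```text
time: 17.62
tool_pos: [0.4631, 0.2032, 0.2468]
ee_rot: [3.141, -0.0, 1.586]
wrist_force: [0.6, 1.1, -0.1]
width: 0.0596
finger_force: 0.0
```

servo_tool(commands=[0.035,-0.014,0,0,0,0,0.06,0.047,-0.014,0,0,0,0,0.06,0.047,-0.014,0,0,0,0,0.06,0.047,-0.014,0,0,0,0,0.06])

```text
time: 18.12
tool_pos: [0.4503, 0.2473, 0.2467]
ee_rot: [-3.141, 0.001, 1.585]
wrist_force: [0.2, 0.6, -0.3]
width: 0.0598
finger_force: 0.0
```

```bash
cat > mat.py <<'E'
from h import *
import sys
snap("side");print(robot.get_obs()["tool_pos"])
p=snap("wrist"); es=electrodes(p)
t=snap("top"); print("top");electrodes(t,minpx=60)
im=p["img"].copy()
for v,i in es:
    if i>.5:
        c,_=cv2.findContours(sil(p,v,S=1),0,2); cv2.drawContours(im,c,-1,(0,0,255),1)
cv2.imwrite("pics/%s.png"%sys.argv[1],im)
E
python3 mat.py w6
```

```text
[0.45025289 0.24722696 0.24674741]
el conf 0.76 box [225   4  50  73] xy 0.4395 0.3795 yaw 21.3 iou 0.93
top
el conf 0.73 box [216 234  55  13] xy 0.3815 0.0845 yaw -3.6 iou 0.35
```

View pics/w6.png

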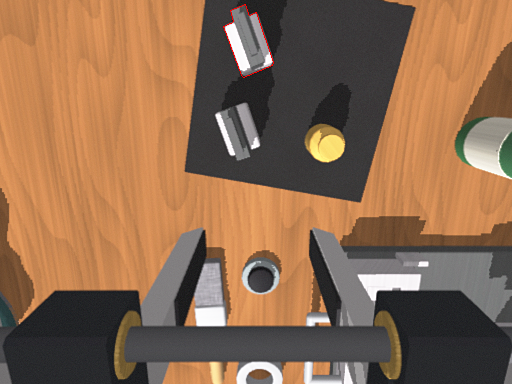

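Run:
```python
from h import *
p=snap("wrist"); 
rows([(.4395,.3795,.17,111.1,0,.06),(.4395,.3795,.06,111.1,0,.06)])
g=cv2.GaussianBlur(cv2.cvtColor(p["img"],6),(3,3),0)
for th in(52,60,68):
    m=np.zeros_like(g); m[92:172,204:272]=(g[92:172,204:272]>th)
    n,l,s,c=cv2.connectedComponentsWithStats(m); k=1+s[1:,4].argmax(); 
    m=cv2.morphologyEx((l==k).astype(np.uint8),cv2.MORPH_OPEN,np.ones((3,3)));print(th,s[k],fitel(p,m>0))
```

```text
[0.1318, -0.0084, 0.077] [0.0, 0.0, -20.3] 0.06
[0.1318, -0.0085, 0.187] [0.0, 0.0, -20.3] 0.06
52 [ 204   92   68   80 4386] (array([ 0.40883748,  0.28495868, -0.00815471]), np.float64(0.41059981684981683))
60 [ 214  103   47   59 1743] (array([0.42718526, 0.29217717, 0.33604373]), np.float64(0.9063299011816737))
68 [ 215  109   36   53 1038] (array([0.42655176, 0.29229308, 3.46897389]), np.float64(0.5950651531189546))
```

servo_tool(commands=[0.05,-0.003,0.02,0,0,-8,0.06,0.1,-0.006,0.05,0,0,-16,0.06,0.1318,-0.0085,0.08,0,0,-20.3,0.06,0.1318,-0.0085,0.11,0,0,-20.3,0.06,0.1318,-0.0085,0.14,0,0,-20.3,0.06,0.1318,-0.0085,0.165,0,0,-20.3,0.06,0.1318,-0.0085,0.18,0,0,-20.3,0.06,0.1318,-0.0085,0.187,0,0,-20.3,0.06,0.1318,-0.0085,0.187,0,0,-20.3,0.06,0.1318,-0.0085,0.187,0,0,-20.3,0.06])

```text
time: 19.68
tool_pos: [0.4397, 0.3805, 0.0613]
ee_rot: [3.139, -0.001, 1.941]
wrist_force: [0.2, -0.6, 0.0]
width: 0.0598
finger_force: 0.0
```

servo_tool(commands=[0,0,0,0,0,0,0.0,0,0,0,0,0,0,0.0,0,0,0,0,0,0,0.0,0,0,0,0,0,0,0.0,0,0,0,0,0,0,0,0,0,-0.02,0,0,0,0,0,0,-0.06,0,0,0,0,0,0,-0.1,0,0,0,0,0,0,-0.12,0,0,0,0,0,0,-0.12,0,0,0,0])

```text
time: 20.92
tool_pos: [0.4397, 0.3806, 0.1817]
ee_rot: [3.138, -0.001, 1.941]
wrist_force: [-0.3, 0.1, -1.8]
width: 0.0141
finger_force: 30.0
```

```bash
cat > hold.py <<'E'
from h import *
snap("side");snap("side");o=robot.get_obs();print(o["tool_pos"],o["ee_rot"],o["width"])
p=snap("wrist"); g=cv2.cvtColor(p["img"],6).astype(int)
print(g[172:212,258].tolist()); print(g[190,222:297].tolist())
# rows of strong brightening going down at centre column
d=np.diff(cv2.GaussianBlur(p["img"],(1,3),0).mean(2)[150:240,250:266].mean(1)); print("edges",[(150.5+i,round(d[i])) for i in np.argsort(-abs(d))[:6]])
for dx in(-.004,-.002,0,.002,.004): print(dx,held(p,dx,.057)[[0,2]].round(1).tolist())
E
python3 hold.py; python3 -c "
from h import *
rows([(.6075,.0074,.17,90.9,0,0)])"
```

```text
[0.43838078 0.3797006  0.17845796] [-3.13938482e+00  5.29080464e-04  1.94122784e+00] 0.013507763349486283
[62, 61, 65, 56, 39, 38, 35, 43, 35, 32, 47, 131, 135, 134, 135, 135, 132, 138, 132, 133, 132, 132, 133, 136, 134, 135, 145, 118, 71, 60, 64, 66, 63, 64, 66, 63, 64, 64, 65, 64]
[61, 66, 64, 62, 60, 63, 58, 80, 114, 134, 136, 135, 137, 135, 133, 133, 132, 133, 134, 136, 135, 134, 135, 134, 133, 134, 135, 132, 136, 136, 134, 134, 135, 137, 133, 132, 132, 130, 132, 129, 134, 134, 131, 134, 132, 134, 134, 135, 133, 134, 134, 136, 132, 133, 131, 134, 136, 134, 136, 136, 135, 135, 119, 65, 65, 60, 61, 63, 61, 63, 63, 67, 63, 65, 64]
edges [(np.float64(182.5), 45), (np.float64(199.5), -33), (np.float64(181.5), 26), (np.float64(198.5), -24), (np.float64(183.5), 22), (np.float64(200.5), -15)]
-0.004 [[231.7, 186.8], [226.8, 204.7]]
-0.002 [[231.7, 184.0], [226.7, 201.4]]
0 [[231.6, 181.2], [226.6, 198.1]]
0.002 [[231.5, 178.4], [226.5, 194.8]]
0.004 [[231.5, 175.6], [226.4, 191.5]]
[-0.4082, 0.0232, 0.0081] [-0.2, 0.1, 20.3] 0
```

servo_tool(commands=[-0.04,0.002,0,0,0,4,0,-0.1,0.005,0,0,0,10,0,-0.16,0.009,0,0,0,16,0,-0.22,0.0125,0,0,0,20.3,0,-0.28,0.016,0,0,0,20.3,0,-0.34,0.019,0,0,0,20.3,0,-0.38,0.022,0.005,0,0,20.3,0,-0.407,0.0235,0.008,0,0,20.3,0,-0.407,0.0235,0.008,0,0,20.3,0,-0.407,0.0235,0.008,0,0,20.3,0])

```text
time: 22.32
tool_pos: [0.6074, 0.0099, 0.1706]
ee_rot: [-3.139, -0.001, 1.587]
wrist_force: [0.0, -0.0, -1.4]
width: 0.0136
finger_force: 30.0
```

servo_tool(commands=[0,0,0.0,0,0,0,0,0,0,0.0,0,0,0,0,0,0,0.0,0,0,0,0])

```text
time: 22.7
tool_pos: [0.6081, 0.0098, 0.1722]
ee_rot: [3.141, -0.0, 1.588]
wrist_force: [0.4, -0.3, -1.9]
width: 0.0137
finger_force: 30.0
```

Run:
```python
from h import *
print(robot.get_obs()["tool_pos"])
rows([(.6075,.0084,.092,90.9,0,0)])
```

```text
[0.60809981 0.00981475 0.17223277]
[-0.0014, -0.0007, 0.0802] [0.0, -0.0, 0.1] 0
```

servo_tool(commands=[-0.001,-0.0007,0.03,0,0,0,0,-0.001,-0.0007,0.047,0,0,0,0,-0.001,-0.0007,0.052,0,0,0,0,-0.001,-0.0007,0.058,0,0,0,0,-0.001,-0.0007,0.063,0,0,0,0,-0.001,-0.0007,0.068,0,0,0,0,-0.001,-0.0007,0.073,0,0,0,0,-0.001,-0.0007,0.078,0,0,0,0,-0.001,-0.0007,0.081,0,0,0,0,-0.001,-0.0007,0.082,0,0,0,0])

```text
time: 23.95
tool_pos: [0.6074, 0.0082, 0.0918]
ee_rot: [3.141, 0.0, 1.587]
wrist_force: [-2.8, -0.1, 7.4]
width: 0.0134
finger_force: 30.0
```

servo_tool(commands=[0,0,0.001,0,0,0,0,0,0,0.001,0,0,0,0])

```text
time: 24.2
tool_pos: [0.6074, 0.0082, 0.0918]
ee_rot: [3.141, 0.0, 1.587]
wrist_force: [-4.8, 1.1, 8.1]
width: 0.014
finger_force: 30.0
```

servo_tool(commands=[0,0,-0.002,0,0,0,0.04,0,0,-0.002,0,0,0,0.04,0,0,-0.03,0,0,0,0.04,0,0,-0.08,0,0,0,0.05,0,0,-0.13,0,0,0,0.06,0.05,-0.03,-0.155,0,0,0,0.06,0.11,-0.06,-0.155,0,0,0,0.06,0.165,-0.1,-0.155,0,0,0,0.06,0.22,-0.14,-0.155,0,0,0,0.06,0.2415,-0.153,-0.155,0,0,0,0.06])

```text
time: 25.45
tool_pos: [0.4489, 0.2491, 0.2441]
ee_rot: [3.141, -0.001, 1.589]
wrist_force: [0.9, -0.3, -0.3]
width: 0.0599
finger_force: 0.0
```

servo_tool(commands=[0,0,0,0,0,0,0.06,0,0,0,0,0,0,0.06,0,0,0,0,0,0,0.06])

```text
time: 25.82
tool_pos: [0.4514, 0.2462, 0.2437]
ee_rot: [-3.141, 0.0, 1.585]
wrist_force: [-0.5, -0.3, 0.2]
width: 0.0597
finger_force: 0.0
```

```bash
python3 mat.py w7
python3 - <<'E'
from h import *
p=snap("wrist"); 
g=cv2.GaussianBlur(cv2.cvtColor(p["img"],6),(3,3),0)
u,v=proj(p,(.4272,.2922,.04))[0].astype(int);print(u,v)
m=np.zeros_like(g); y,x=slice(v-40,v+40),slice(u-32,u+36); m[y,x]=g[y,x]>60
n,l,s,c=cv2.connectedComponentsWithStats(m); k=1+s[1:,4].argmax(); 
m=cv2.morphologyEx((l==k).astype(np.uint8),cv2.MORPH_OPEN,np.ones((3,3)));print(s[k],fitel(p,m>0))
rows([(.4272,.2922,.17,109.3,0,.06),(.4272,.2922,.06,109.3,0,.06)])
E
```

```text
[0.45140213 0.24616701 0.24373088]
el conf 0.73 box [215 102  43  58] xy 0.4279 0.2932 yaw 20.8 iou 0.94
el conf 0.58 box [304 259 117 125] xy 0.6031 0.1262 yaw -74.5 iou 0.44
top
236 129
[ 213  102   48   60 1778] (array([0.42757036, 0.29218288, 0.3229753 ]), np.float64(0.9010001351533992))
[0.0458, -0.0231, 0.0739] [-0.0, -0.0, -18.4] 0.06
[0.0458, -0.0231, 0.1839] [-0.0, -0.0, -18.4] 0.06
```

servo_tool(commands=[0.0468,-0.0225,0.02,0,0,-9,0.06,0.0468,-0.0225,0.05,0,0,-17,0.06,0.0468,-0.0225,0.08,0,0,-19.9,0.06,0.0468,-0.0225,0.11,0,0,-19.9,0.06,0.0468,-0.0225,0.14,0,0,-19.9,0.06,0.0468,-0.0225,0.165,0,0,-19.9,0.06,0.0468,-0.0225,0.178,0,0,-19.9,0.06,0.0468,-0.0225,0.184,0,0,-19.9,0.06,0.0468,-0.0225,0.184,0,0,-19.9,0.06,0.0468,-0.0225,0.184,0,0,-19.9,0.06])

```text
time: 27.38
tool_pos: [0.4281, 0.294, 0.0612]
ee_rot: [3.139, -0.0, 1.934]
wrist_force: [0.8, 0.9, 0.8]
width: 0.0599
finger_force: 0.0
```

servo_tool(commands=[0,0,0,0,0,0,0.0,0,0,0,0,0,0,0.0,0,0,0,0,0,0,0.0,0,0,0,0,0,0,0.0,0,0,0,0,0,0,0,0,0,-0.02,0,0,0,0,0,0,-0.06,0,0,0,0,0,0,-0.1,0,0,0,0,0,0,-0.12,0,0,0,0,0,0,-0.12,0,0,0,0])

```text
time: 28.62
tool_pos: [0.4282, 0.2941, 0.1815]
ee_rot: [3.138, -0.0, 1.934]
wrist_force: [-0.6, 0.4, -2.1]
width: 0.0142
finger_force: 30.0
```

```bash
python3 hold.py|grep -v '^\[[0-9]*,'; python3 -c "
from h import *
rows([(.6063,.0824,.17,90.9,0,0)])"
```

```text
[0.42675969 0.29328681 0.17851544] [-3.13938019e+00  2.48978870e-04  1.93416932e+00] 0.013871598142772076
edges [(np.float64(200.5), -36), (np.float64(183.5), 35), (np.float64(199.5), -26), (np.float64(182.5), 23), (np.float64(201.5), -17), (np.float64(184.5), 16)]
-0.004 [[231.7, 186.8], [226.8, 204.7]]
-0.002 [[231.7, 184.0], [226.7, 201.4]]
0 [[231.6, 181.2], [226.6, 198.1]]
0.002 [[231.5, 178.4], [226.5, 194.8]]
0.004 [[231.5, 175.6], [226.4, 191.5]]
[-0.2609, 0.0932, 0.0078] [-0.2, 0.1, 19.9] 0
```

servo_tool(commands=[-0.04,0.015,0,0,0,5,0,-0.09,0.033,0,0,0,12,0,-0.14,0.05,0,0,0,18,0,-0.19,0.068,0,0,0,19.9,0,-0.23,0.083,0.005,0,0,19.9,0,-0.2592,0.0938,0.008,0,0,19.9,0,-0.2592,0.0938,0.008,0,0,19.9,0,-0.2592,0.0938,0.008,0,0,19.9,0,-0.2592,0.0938,0.008,0,0,19.9,0,-0.2592,0.0938,0.008,0,0,19.9,0])

```text
time: 30.02
tool_pos: [0.6067, 0.0856, 0.1722]
ee_rot: [3.141, -0.0, 1.588]
wrist_force: [-0.4, -0.5, -0.4]
width: 0.0136
finger_force: 30.0
```

Run:
```python
from h import *
snap("side");snap("side")
print(robot.get_obs()["tool_pos"])
rows([(.6063,.0842,.092,90.9,0,0)])
```

```text
[0.60693202 0.08535129 0.17234093]
[-0.0012, -0.0007, 0.0803] [0.0, -0.0, 0.1] 0
```

servo_tool(commands=[-0.001,-0.0007,0.03,0,0,0,0,-0.001,-0.0007,0.047,0,0,0,0,-0.001,-0.0007,0.052,0,0,0,0,-0.001,-0.0007,0.058,0,0,0,0,-0.001,-0.0007,0.063,0,0,0,0,-0.001,-0.0007,0.068,0,0,0,0,-0.001,-0.0007,0.073,0,0,0,0,-0.001,-0.0007,0.078,0,0,0,0,-0.001,-0.0007,0.082,0,0,0,0,-0.001,-0.0007,0.083,0,0,0,0])

```text
time: 31.38
tool_pos: [0.6066, 0.0837, 0.0919]
ee_rot: [3.14, -0.0, 1.587]
wrist_force: [-3.7, -0.7, 10.5]
width: 0.0137
finger_force: 30.0
```

servo_tool(commands=[0,0,0,0,0,0,0,0,0,0,0,0,0,0])

```text
time: 31.62
tool_pos: [0.6065, 0.0837, 0.0918]
ee_rot: [3.14, -0.0, 1.587]
wrist_force: [-3.1, -0.6, 7.1]
width: 0.0139
finger_force: 30.0
```

servo_tool(commands=[0,0,-0.002,0,0,0,0.04,0,0,-0.002,0,0,0,0.04,0,0,-0.03,0,0,0,0.04,0,0,-0.07,0,0,0,0.04,0,0,-0.11,0,0,0,0.035,-0.03,-0.05,-0.12,0,0,0,0.032,-0.06,-0.1,-0.12,0,0,0,0.032,-0.072,-0.128,-0.12,0,0,0,0.032,-0.072,-0.128,-0.12,0,0,0,0.032,-0.072,-0.128,-0.12,0,0,0,0.032])

```text
time: 32.88
tool_pos: [0.4804, 0.0098, 0.209]
ee_rot: [3.141, -0.0, 1.587]
wrist_force: [0.0, 0.1, 0.2]
width: 0.0318
finger_force: 0.0
```

Run:
```python
from h import *
snap("side");p=snap("side");cv2.imwrite("pics/s8.png",cv2.resize(p["img"][130:290,165:345],None,fx=3,fy=3,interpolation=2))
print(robot.get_obs()["tool_pos"])
rows([(.492,.0095,.110,90.9,-25,.032),(.5259,.0095,.0377,90.9,-25,.032)])
```

```text
[0.4805664  0.01003451 0.20867032]
[-0.0008, 0.0114, 0.0987] [-25.0, -0.0, 0.1] 0.032
[-0.0013, 0.0453, 0.171] [-25.0, -0.0, 0.1] 0.032
```

View pics/s8.png

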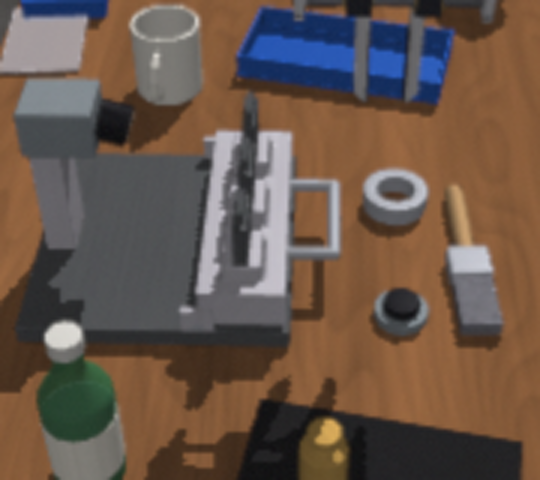

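servo_tool(commands=[-0.001,0.004,0.03,-8,0,0,0.032,-0.001,0.008,0.06,-17,0,0,0.032,-0.001,0.0114,0.0987,-25,0,0,0.032,-0.001,0.0114,0.0987,-25,0,0,0.032,-0.001,0.022,0.12,-25,0,0,0.032,-0.001,0.032,0.142,-25,0,0,0.032,-0.001,0.04,0.16,-25,0,0,0.032,-0.001,0.0453,0.171,-25,0,0,0.032,-0.001,0.0453,0.171,-25,0,0,0.032,-0.001,0.0453,0.171,-25,0,0,0.032])

```text
time: 34.22
tool_pos: [0.5266, 0.0093, 0.0399]
ee_rot: [2.703, 0.0, 1.587]
wrist_force: [-0.5, 0.2, 1.0]
width: 0.0317
finger_force: 0.0
```

servo_tool(commands=[0,0,0,0,0,0,0.0,0,0,0,0,0,0,0.0,0,0,0,0,0,0,0.0,0,0,0,0,0,0,0.0,0,0,0,0,0,0,0.0])

```text
time: 34.85
tool_pos: [0.5254, 0.0093, 0.0386]
ee_rot: [2.704, 0.0, 1.587]
wrist_force: [-1.2, 0.2, 2.6]
width: 0.0105
finger_force: 30.0
```

```bash
cat > arc.py <<'E'
from h import *
# displacement in present tool axes for the bar going from angle a to b(list)
import sys
a=float(sys.argv[1]); T=tool(); print(T[:3,3],robot.get_obs()["width"],robot.get_obs()["wrist_force"].round(1))
g=T[:3,3]-.008*T[:3,2]; print("grasp",g.round(4), "tilt if bar centred:", np.arctan2(g[2]-.02,.6478-g[0])-np.arctan2(25,125))
b=lambda t:np.array([-.125*np.cos(t)+.025*np.sin(t),.125*np.sin(t)+.025*np.cos(t)])
for t in map(float,sys.argv[2:]):
    d=b(t)-b(a); w=np.array([d[0],d[0]*.016,d[1]]); print(t,(T[:3,:3].T@w).round(4).tolist())
E
python3 arc.py 0 .05 .1 .15 .2 .25 .3 .35 .4 .45 .5 .53 .55
```

```text
[0.52539438 0.00933657 0.03864037] 0.01053511795047492 [-1.2  0.2  2.6]
grasp [0.522  0.0093 0.0459] tilt if bar centred: 0.005555061395547095
0.05 [-0.0, 0.0039, -0.005]
0.1 [-0.0, 0.0081, -0.0099]
0.15 [-0.0, 0.0125, -0.0145]
0.2 [-0.0, 0.0171, -0.0189]
0.25 [-0.0, 0.0219, -0.023]
0.3 [-0.0, 0.0269, -0.027]
0.35 [-0.0, 0.0322, -0.0306]
0.4 [-0.0, 0.0375, -0.034]
0.45 [-0.0, 0.0431, -0.0371]
0.5 [-0.0, 0.0488, -0.0399]
0.53 [-0.0, 0.0523, -0.0415]
0.55 [-0.0, 0.0547, -0.0425]
```

servo_tool(commands=[0,0.004,-0.005,0,0,0,0,0,0.008,-0.01,0,0,0,0,0,0.0125,-0.0145,0,0,0,0,0,0.017,-0.019,0,0,0,0,0,0.022,-0.023,0,0,0,0,0,0.027,-0.027,0,0,0,0,0,0.032,-0.0305,0,0,0,0,0,0.0375,-0.034,0,0,0,0,0,0.043,-0.037,0,0,0,0,0,0.049,-0.04,0,0,0,0])

```text
time: 36.1
tool_pos: [0.5459, 0.0097, 0.0899]
ee_rot: [2.723, 0.0, 1.588]
wrist_force: [-16.3, -3.9, -2.5]
width: 0.0109
finger_force: 30.0
```

servo_tool(commands=[0,0.0035,-0.0016,0,0,0,0,0,0.0035,-0.0016,0,0,0,0,0,0.0035,-0.0016,0,0,0,0,0,0.0035,-0.0016,0,0,0,0])

```text
time: 36.6
tool_pos: [0.5489, 0.0098, 0.0942]
ee_rot: [2.721, 0.0, 1.588]
wrist_force: [-18.5, -2.0, -0.8]
width: 0.0113
finger_force: 30.0
```

```bash
python3 arc.py .524
python3 - <<'E'
from h import *
print(robot.get_obs()["ee_rot"])
p=snap("wrist");s=snap("side")
a=p["img"];b=cv2.resize(s["img"][140:280,180:320],(384,384),interpolation=2)
cv2.imwrite("pics/w9.png",np.hstack([a[:, 100:],b])); np.savez("w9.npz",E=p["E"])
E
```

```text
[0.54892439 0.00977937 0.09424829] 0.0112769021929992 [-18.5  -2.   -0.8]
grasp [0.5457 0.0097 0.1016] tilt if bar centred: 0.47636293241865413
[2.72075311e+00 2.91645336e-04 1.58779305e+00]
```

View pics/w9.png

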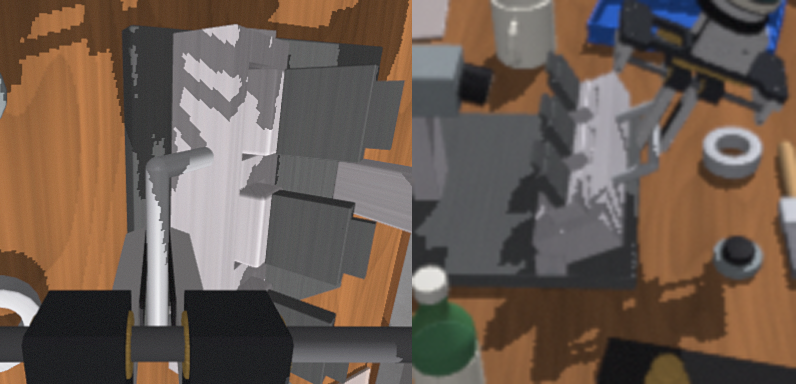

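servo_tool(commands=[0,0.002,-0.001,0,0,0,0,0,0.004,-0.002,0,0,0,0,0,0.0064,-0.003,0,0,0,0,0,0.0064,-0.003,0,0,0,0,0,0.0064,-0.003,0,0,0,0,0,0.0064,-0.003,0,0,0,0])

```text
time: 37.45
tool_pos: [0.5536, 0.0098, 0.1002]
ee_rot: [2.72, 0.0, 1.588]
wrist_force: [-19.2, -2.9, 3.3]
width: 0.0111
finger_force: 30.0
```

```bash
python3 arc.py .524
python3 - <<'E'
from h import *
p=snap("wrist")
cv2.imwrite("pics/w10.png",cv2.resize(p["img"][10:290,220:420],None,fx=2,fy=2,interpolation=cv2.INTER_NEAREST)); np.savez("w10.npz",E=p["E"])
E
```

```text
[0.55356512 0.00983162 0.10021526] 0.011121934988541297 [-19.2  -2.9   3.3]
grasp [0.5503 0.0098 0.1075] tilt if bar centred: 0.5340615720954743
```

View pics/w10.png

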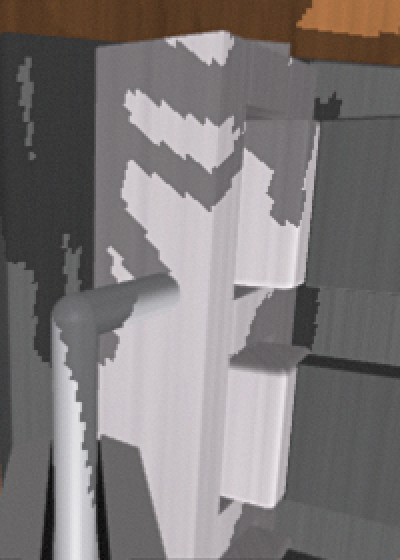

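Run:
```python
from h import *
p=snap("wrist");p["E"]=np.load("w10.npz")["E"]
def st(t,x,y,z):
    c,s=np.cos(t),np.sin(t);X,Z=x*c+z*s,-x*s+z*c+.02;a=.016
    return (.6478+X-a*y, .0081+y+a*X, Z)
obs=np.array([(268.5,32.5),(334.5,26)])
for t in(.44,.47,.5,.524,.55,.58):
    q=proj(p,[st(t,-.08,.12,0),st(t,-.08,.12,.04),st(t,-.125,.02,.025),st(t,-.125,.0,.025)]);print(t,q.round(1).tolist())
print("obs",obs.tolist(),"bar x at row225: 258.5")
```

```text
0.44 [[259.3, 34.7], [317.6, 25.9], [240.4, 221.3], [240.9, 255.1]]
0.47 [[262.5, 34.2], [322.8, 25.6], [246.5, 222.6], [246.8, 256.6]]
0.5 [[265.7, 33.8], [328.1, 25.4], [252.9, 223.8], [253.0, 258.0]]
0.524 [[268.4, 33.4], [332.3, 25.3], [258.1, 224.7], [258.1, 259.1]]
0.55 [[271.4, 33.0], [336.9, 25.1], [263.9, 225.6], [263.7, 260.3]]
0.58 [[274.9, 32.6], [342.2, 25.0], [270.8, 226.7], [270.4, 261.6]]
obs [[268.5, 32.5], [334.5, 26.0]] bar x at row225: 258.5
```

servo_tool(commands=[0,-0.002,-0.001,0,0,0,0,0,-0.004,-0.002,0,0,0,0,0,-0.0045,-0.002,0,0,0,0,0,-0.0045,-0.002,0,0,0,0])

```text
time: 38.05
tool_pos: [0.5534, 0.0098, 0.1007]
ee_rot: [2.709, -0.0, 1.587]
wrist_force: [5.1, -1.5, -17.5]
width: 0.0112
finger_force: 30.0
```

```bash
python3 arc.py .524
```

```text
[0.55342655 0.00980138 0.1007126 ] 0.011159255017110048 [  5.1  -1.5 -17.5]
grasp [0.5501 0.0097 0.108 ] tilt if bar centred: 0.5355495798759333
```

servo_tool(commands=[0,0.0004,0.0018,0,0,0,0,0,0.0004,0.0018,0,0,0,0,0,0.0004,0.0018,0,0,0,0])

```text
time: 38.42
tool_pos: [0.5538, 0.0098, 0.101]
ee_rot: [2.71, 0.0, 1.587]
wrist_force: [-7.2, -1.6, -7.8]
width: 0.0112
finger_force: 30.0
```

servo_tool(commands=[0,-0.0027,0.0013,0,0,0,0,0,-0.0027,0.0013,0,0,0,0,0,-0.0027,0.0013,0,0,0,0])

```text
time: 38.8
tool_pos: [0.5538, 0.0098, 0.1009]
ee_rot: [2.705, 0.0, 1.587]
wrist_force: [-5.3, -1.2, -4.3]
width: 0.0112
finger_force: 30.0
```

servo_tool(commands=[0,-0.0036,0.0017,0,0,0,0,0,-0.0036,0.0017,0,0,0,0,0,-0.0036,0.0017,0,0,0,0.032,0,-0.0036,0.0017,0,0,0,0.032,0,-0.0036,0.0017,0,0,0,0.032,0,-0.0036,-0.02,0,0,0,0.032,0,-0.0036,-0.05,0,0,0,0.032,0,-0.0036,-0.09,0,0,0,0.032,0,-0.0036,-0.09,0,0,0,0.032,0,-0.0036,-0.09,0,0,0,0.032])

```text
time: 40.05
tool_pos: [0.5124, 0.0092, 0.1786]
ee_rot: [2.706, -0.0, 1.587]
wrist_force: [-0.5, 0.8, 0.2]
width: 0.0318
finger_force: 0.0
```

Run:
```python
from h import *
snap("side");o=robot.get_obs();print(o["tool_pos"],o["wrist_force"].round(1))
s=snap("side");cv2.imwrite("pics/s11.png",cv2.resize(s["img"][140:280,170:330],None,fx=4,fy=4,interpolation=2)); np.save("s11.npy",s["img"])
def st(t,x,y,z):
    c,s=np.cos(t),np.sin(t);X,Z=x*c+z*s,-x*s+z*c+.02;a=.016
    return (.6478+X-a*y, .0081+y+a*X, Z)
for t in(.46,.5,.524,.55,.58):print(t,((proj(s,[st(t,-.08,.12,0),st(t,-.08,.12,.04),st(t,-.131,.05,.025)])-[170,140])*4).round(0).tolist())
rows([(.4565,.095,.13,160,0,0),(.4565,.095,.06,160,0,0)])
```

```text
[0.51205526 0.00925397 0.17773558] [ 0.2 -0.2 -0.1]
0.46 [[344.0, 354.0], [317.0, 316.0], [397.0, 237.0]]
0.5 [[342.0, 352.0], [312.0, 314.0], [392.0, 232.0]]
0.524 [[341.0, 350.0], [310.0, 313.0], [389.0, 229.0]]
0.55 [[339.0, 348.0], [306.0, 311.0], [386.0, 227.0]]
0.58 [[337.0, 346.0], [303.0, 310.0], [382.0, 223.0]]
[0.0866, -0.069, 0.0203] [21.7, 14.9, -67.9] 0
[0.0865, -0.0983, 0.0839] [21.7, 14.9, -67.9] 0
```

View pics/s11.png

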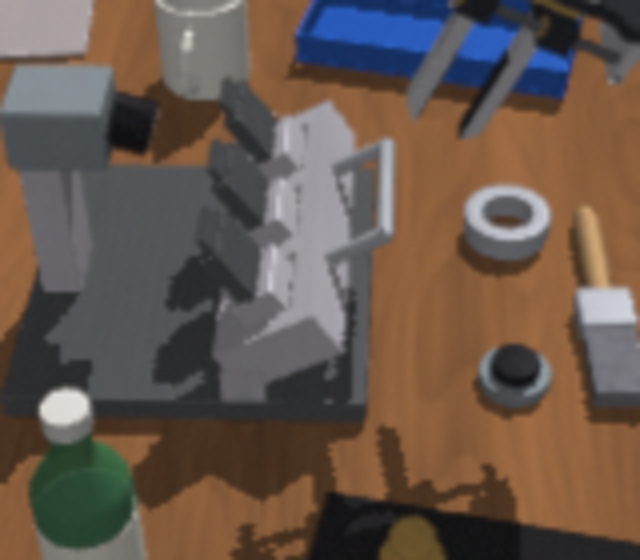

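servo_tool(commands=[0.01,-0.02,-0.02,4,2,-10,0,0.03,-0.04,0,7,4,-20,0,0.05,-0.06,0.01,10,7,-30,0,0.07,-0.07,0.02,13,9,-40,0,0.0866,-0.069,0.0203,16,11,-50,0,0.0866,-0.069,0.0203,19,13,-60,0,0.0866,-0.069,0.0203,21.7,14.9,-67.9,0,0.0866,-0.069,0.0203,21.7,14.9,-67.9,0,0.0866,-0.0983,0.0839,21.7,14.9,-67.9,0,0.0866,-0.0983,0.0839,21.7,14.9,-67.9,0])

```text
time: 41.4
tool_pos: [0.4527, 0.0944, 0.0567]
ee_rot: [-3.138, -0.007, 2.79]
wrist_force: [0.5, -0.2, -0.9]
width: 0.0004
finger_force: 0.0
```

Run:
```python
from h import *
snap("side");snap("side");o=robot.get_obs();print(o["tool_pos"],o["ee_rot"],o["width"])
p=snap("wrist")
for r in spotter.trace("capture",p)[:2]:
    m=np.argwhere(r["region"]).mean(0)[::-1]; print(r["conf"],r["box"],m,onz(p,m,.025))
rows([(.4565,.095,.045,160,0,0)])
print(robot.get_obs()["tool_pos"])
```

```text
[0.45627686 0.09465545 0.06085866] [3.14151880e+00 8.48482830e-04 2.79021639e+00] 0.00023117401871579436
0.97 [228.5, 196.8, 52.0, 39.7] [254.43270525 215.37483176] [0.448368   0.09533559 0.025     ]
[0.0023, -0.0008, 0.0188] [0.2, 0.4, -0.1] 0
[0.45879124 0.09492625 0.06378991]
```

servo_tool(commands=[0,0,0.01,0,0,0,0,0,0,0.018,0,0,0,0,0,0,0.022,0,0,0,0,0,0,0.022,0,0,0,0])

```text
time: 42.1
tool_pos: [0.4572, 0.0949, 0.0394]
ee_rot: [3.141, 0.003, 2.792]
wrist_force: [0.4, 0.2, 0.5]
width: 0.0004
finger_force: 0.0
```

servo_tool(commands=[0,0,0.003,0,0,0,0,0,0,0.005,0,0,0,0,0,0,0.005,0,0,0,0])

```text
time: 42.48
tool_pos: [0.4575, 0.0949, 0.0347]
ee_rot: [3.141, 0.003, 2.792]
wrist_force: [0.7, 0.2, -0.2]
width: 0.0006
finger_force: 0.0
```

servo_tool(commands=[0,0,0.003,0,0,0,0,0,0,0.005,0,0,0,0,0,0,0.005,0,0,0,0])

```text
time: 42.85
tool_pos: [0.458, 0.0949, 0.0302]
ee_rot: [3.14, 0.004, 2.792]
wrist_force: [0.2, -0.7, 3.0]
width: 0.0004
finger_force: 1.5
```

servo_tool(commands=[0,0,0.002,0,0,0,0,0,0,0.004,0,0,0,0,0,0,0.004,0,0,0,0])

```text
time: 43.22
tool_pos: [0.4581, 0.0949, 0.0272]
ee_rot: [3.14, 0.005, 2.792]
wrist_force: [-3.0, 1.7, 9.0]
width: 0.0006
finger_force: 4.7
```

servo_tool(commands=[0,0,0.002,0,0,0,0,0,0,0.003,0,0,0,0,0,0,0.003,0,0,0,0])

```text
time: 43.6
tool_pos: [0.4583, 0.0949, 0.0269]
ee_rot: [3.14, 0.005, 2.792]
wrist_force: [-8.8, -0.5, 23.2]
width: 0.0006
finger_force: 11.8
```

servo_tool(commands=[0,0,-0.02,0,0,0,0,0,0,-0.06,0,0,0,0,0,0,-0.11,0,0,0,0,0,0,-0.15,0,0,0,0.02,0,0,-0.15,0,0,10,0.032,0,0,-0.15,0,0,20,0.032,0,0,-0.15,0,0,30,0.032,0,0,-0.15,0,0,40,0.032,0,0,-0.15,0,0,50,0.032,0,0,-0.15,0,0,60,0.032])

```text
time: 44.85
tool_pos: [0.4566, 0.0949, 0.1718]
ee_rot: [3.14, 0.001, 1.739]
wrist_force: [-0.0, -0.3, 0.6]
width: 0.0323
finger_force: 0.0
```

Run:
```python
from h import *
snap("side");print(robot.get_obs()["tool_pos"])
s=snap("side")
rows([(.514,.0095,.186,90.9,-25,.032),(.5535,.0098,.101,90.9,-25,.032)])
```

```text
[0.45668561 0.09485449 0.17183992]
[-0.094, 0.0417, -0.0139] [-24.8, -1.9, 8.9] 0.032
[-0.1005, 0.0805, 0.0711] [-24.8, -1.9, 8.9] 0.032
```

servo_tool(commands=[-0.03,0.01,-0.02,-8,-1,3,0.032,-0.06,0.025,-0.02,-16,-1.5,6,0.032,-0.094,0.0417,-0.0139,-24.8,-1.9,8.9,0.032,-0.094,0.0417,-0.0139,-24.8,-1.9,8.9,0.032,-0.094,0.0417,-0.0139,-24.8,-1.9,8.9,0.032,-0.096,0.052,0.01,-24.8,-1.9,8.9,0.032,-0.098,0.065,0.035,-24.8,-1.9,8.9,0.032,-0.1,0.075,0.058,-24.8,-1.9,8.9,0.032,-0.1005,0.0805,0.0711,-24.8,-1.9,8.9,0.032,-0.1005,0.0805,0.0711,-24.8,-1.9,8.9,0.032])

```text
time: 46.2
tool_pos: [0.5541, 0.0107, 0.1014]
ee_rot: [2.706, -0.001, 1.589]
wrist_force: [0.4, 0.2, -0.3]
width: 0.032
finger_force: 0.0
```

servo_tool(commands=[0,0,0,0,0,0,0.032,0,0,0,0,0,0,0.02,0,0,0,0,0,0,0.0,0,0,0,0,0,0,0.0,0,0,0,0,0,0,0.0,0,0,0,0,0,0,0.0])

```text
time: 46.95
tool_pos: [0.5532, 0.0097, 0.1023]
ee_rot: [2.706, -0.001, 1.587]
wrist_force: [-5.5, -0.2, 3.3]
width: 0.0109
finger_force: 30.0
```

```bash
python3 arc.py .515 .46 .41 .36 .31 .26 .21 .16 .11 .06 0
```

```text
[0.55317507 0.00974704 0.10228455] 0.010883718247422309 [-5.5 -0.2  3.3]
grasp [0.5498 0.0097 0.1095] tilt if bar centred: 0.5428867065981803
0.46 [-0.0, -0.0063, 0.003]
0.41 [-0.0, -0.0119, 0.0061]
0.36 [-0.0, -0.0173, 0.0095]
0.31 [-0.0, -0.0226, 0.0131]
0.26 [-0.0, -0.0276, 0.0169]
0.21 [-0.0, -0.0325, 0.0211]
0.16 [-0.0, -0.0372, 0.0254]
0.11 [-0.0, -0.0416, 0.03]
0.06 [-0.0, -0.0458, 0.0348]
0.0 [-0.0, -0.0505, 0.0408]
```

servo_tool(commands=[0,-0.0063,0.003,0,0,0,0,0,-0.0119,0.006,0,0,0,0,0,-0.0173,0.0095,0,0,0,0,0,-0.0226,0.013,0,0,0,0,0,-0.0276,0.017,0,0,0,0,0,-0.0325,0.021,0,0,0,0,0,-0.0372,0.0255,0,0,0,0,0,-0.0416,0.03,0,0,0,0,0,-0.0458,0.035,0,0,0,0,0,-0.0505,0.041,0,0,0,0])

```text
time: 48.2
tool_pos: [0.5258, 0.0094, 0.0452]
ee_rot: [2.703, -0.0, 1.587]
wrist_force: [-8.4, -0.4, 8.9]
width: 0.0112
finger_force: 30.0
```

servo_tool(commands=[0,-0.001,0.001,0,0,0,0,0,-0.001,0.001,0,0,0,0,0,-0.001,0.001,0,0,0,0])

```text
time: 48.58
tool_pos: [0.5254, 0.0093, 0.0435]
ee_rot: [2.703, -0.001, 1.587]
wrist_force: [-6.7, 0.4, 5.7]
width: 0.011
finger_force: 30.0
```

```bash
python3 arc.py 0
```

```text
[0.5253565  0.00933004 0.04348547] 0.010971531560702172 [-6.7  0.4  5.7]
grasp [0.522  0.0093 0.0507] tilt if bar centred: 0.04209550165949799
```

servo_tool(commands=[0,-0.001,0.002,0,0,0,0,0,-0.0017,0.0036,0,0,0,0,0,-0.0017,0.0036,0,0,0,0])

```text
time: 48.95
tool_pos: [0.5248, 0.0093, 0.0399]
ee_rot: [2.704, -0.0, 1.587]
wrist_force: [-12.1, 0.1, 12.5]
width: 0.0111
finger_force: 30.0
```

servo_tool(commands=[0,-0.001,0.002,0,0,0,0,0,-0.0017,0.0036,0,0,0,0,0,-0.0017,0.0036,0,0,0,0])

```text
time: 49.32
tool_pos: [0.5253, 0.0093, 0.0389]
ee_rot: [2.702, 0.0, 1.588]
wrist_force: [-25.2, 0.3, 29.8]
width: 0.0113
finger_force: 30.0
```

servo_tool(commands=[0,0.001,-0.002,0,0,0,0,0,0.002,-0.0036,0,0,0,0,0,0.002,-0.0036,0,0,0,0.032,0,0.002,-0.0036,0,0,0,0.032,0,0.002,-0.0036,0,0,0,0.032,0,0.002,-0.03,0,0,0,0.032,0,0.002,-0.06,0,0,0,0.032,0,0.002,-0.1,0,0,0,0.032,0,0.002,-0.14,0,0,0,0.05,0,0.002,-0.17,0,0,0,0.05])

```text
time: 50.58
tool_pos: [0.4548, 0.0081, 0.1911]
ee_rot: [2.702, -0.0, 1.587]
wrist_force: [0.7, -1.1, 0.1]
width: 0.048
finger_force: 0.0
```

Run:
```python
from h import *
snap("side");print(robot.get_obs()["tool_pos"])
t=snap("top");s=snap("side");print("top");electrodes(t,.035,.3,60);print("side");electrodes(s,.035,.3,60)
for q in(s,):
  for r in spotter.trace("stage",q)[:1]: print(r["box"],r["conf"])
rows([(.6088,-.0655,.17,90.9,0,.05),(.6088,-.0655,.0915,90.9,0,.05)])
```

```text
[0.45593349 0.00794271 0.19565266]
top
el conf 0.64 box [240 177  18  15] xy 0.6058 0.0095 yaw 3.1 iou 0.85
el conf 0.63 box [218 234  54  13] xy 0.3824 0.0839 yaw 2.0 iou 0.70
el conf 0.54 box [265 178   9  11] xy 0.6087 -0.0668 yaw -2.8 iou 0.82
el conf 0.41 box [222 177  16  14] xy 0.6058 0.0846 yaw 1.8 iou 0.91
side
el conf 0.73 box [240 176  16  31] xy 0.6078 -0.0153 yaw 4.1 iou 0.55
el conf 0.57 box [235 192  17  33] xy 0.6064 0.0704 yaw -0.6 iou 0.79
el conf 0.55 box [240 163  16  26] xy 0.6096 -0.0897 yaw 4.8 iou 0.49
el conf 0.51 box [230 264 108 102] xy 0.4321 0.4468 yaw -76.2 iou 0.12
[231.8, 172.3, 47.8, 67.4] 0.94
[-0.0763, 0.1319, 0.0797] [24.9, -0.1, 0.0] 0.05
[-0.0764, 0.0988, 0.151] [24.9, -0.1, 0.0] 0.05
```

servo_tool(commands=[-0.03,0.02,-0.01,10,0,0,0.05,-0.06,0.05,0.0,20,0,0,0.05,-0.0763,0.09,0.04,24.9,0,0,0.05,-0.0763,0.1319,0.0797,24.9,0,0,0.05,-0.0763,0.1319,0.0797,24.9,0,0,0.05,-0.0763,0.12,0.105,24.9,0,0,0.05,-0.0763,0.11,0.127,24.9,0,0,0.05,-0.0763,0.1035,0.141,24.9,0,0,0.05,-0.0764,0.0988,0.151,24.9,0,0,0.05,-0.0764,0.0988,0.151,24.9,0,0,0.05])

```text
time: 52.12
tool_pos: [0.609, -0.0656, 0.0937]
ee_rot: [3.14, -0.001, 1.587]
wrist_force: [0.2, -0.2, -0.9]
width: 0.05
finger_force: 0.0
```

servo_tool(commands=[0,0,0,0,0,0,0.05,0,0,0,0,0,0,0.05,0,0,0,0,0,0,0.05])

```text
time: 52.5
tool_pos: [0.61, -0.0658, 0.0949]
ee_rot: [3.137, -0.001, 1.587]
wrist_force: [-0.3, 0.1, 0.1]
width: 0.0499
finger_force: 0.0
```

servo_tool(commands=[0,-0.001,0.002,0,0,0,0.03,0,-0.001,0.002,0,0,0,0.0,0,-0.001,0.002,0,0,0,0.0,0,-0.001,0.002,0,0,0,0.0,0,-0.001,0.002,0,0,0,0.0,0,-0.001,-0.01,0,0,0,0.0,0,-0.001,-0.025,0,0,0,0.0,0,-0.001,-0.04,0,0,0,0.0,0,-0.001,-0.075,0,0,0,0.0,0,-0.001,-0.08,0,0,0,0.0])

```text
time: 53.75
tool_pos: [0.6103, -0.0661, 0.1787]
ee_rot: [3.131, 0.001, 1.587]
wrist_force: [-0.4, -1.0, -2.6]
width: 0.0139
finger_force: 30.0
```

Run:
```python
from h import *
snap("side");o=robot.get_obs();print(o["tool_pos"],o["width"])
rows([(.5814,-.3492,.16,78.3,0,0),(.5814,-.3492,.066,78.3,0,0)])
```

```text
[ 0.60973349 -0.06601529  0.1774576 ] 0.013834978609727617
[-0.2827, -0.033, 0.0173] [0.5, -0.0, 12.6] 0
[-0.2826, -0.0338, 0.1113] [0.5, -0.0, 12.6] 0
```

servo_tool(commands=[-0.05,-0.006,0,0,0,3,0,-0.11,-0.013,0,0,0,7,0,-0.17,-0.02,0,0,0,11,0,-0.23,-0.027,0.01,0,0,12.6,0,-0.27,-0.032,0.017,0,0,12.6,0,-0.2827,-0.033,0.0173,0,0,12.6,0,-0.2827,-0.033,0.04,0,0,12.6,0,-0.2827,-0.033,0.07,0,0,12.6,0,-0.2827,-0.033,0.095,0,0,12.6,0,-0.2827,-0.033,0.107,0,0,12.6,0])

```text
time: 55.05
tool_pos: [0.5795, -0.3469, 0.0642]
ee_rot: [-3.141, -0.004, 1.368]
wrist_force: [-0.0, -0.1, -1.9]
width: 0.0142
finger_force: 30.0
```

servo_tool(commands=[0,0,0.003,0,0,0,0,0,0,0.006,0,0,0,0,0,0,0.008,0,0,0,0,0,0,0.009,0,0,0,0,0,0,0.009,0,0,0,0])

```text
time: 55.68
tool_pos: [0.5811, -0.3492, 0.0613]
ee_rot: [3.136, -0.0, 1.367]
wrist_force: [-1.4, 1.4, 5.3]
width: 0.0138
finger_force: 30.0
```

servo_tool(commands=[0,0,-0.003,0,0,0,0.05,0,0,-0.003,0,0,0,0.05,0,0,-0.003,0,0,0,0.05,0,0,-0.04,0,0,0,0.05,0,0,-0.085,0,0,0,0.05,0.04,-0.005,-0.12,0,0,-3,0.05,0.1,-0.013,-0.12,0,0,-7,0.05,0.16,-0.021,-0.12,0,0,-12.6,0.05,0.22,-0.029,-0.12,0,0,-12.6,0.05,0.28,-0.037,-0.12,0,0,-12.6,0.05])

```text
time: 56.92
tool_pos: [0.6002, -0.0655, 0.1781]
ee_rot: [3.138, -0.001, 1.587]
wrist_force: [0.1, -0.0, -0.5]
width: 0.0497
finger_force: 0.0
```

Run:
```python
from h import *
snap("side");snap("side");o=robot.get_obs();print(o["tool_pos"],o["ee_rot"])
rows([(.607,.008,.17,90.9,0,.05),(.607,.008,.0915,90.9,0,.05)])
```

```text
[ 0.60041936 -0.06119579  0.1782673 ] [ 3.13834706 -0.00347138  1.59456673]
[0.069, 0.0082, 0.0085] [0.2, -0.2, 0.5] 0.05
[0.0687, 0.0079, 0.087] [0.2, -0.2, 0.5] 0.05
```

servo_tool(commands=[0.04,0.004,0.0,0,0,0,0.05,0.073,0.0075,0.008,0,0,0,0.05,0.073,0.0075,0.03,0,0,0,0.05,0.073,0.0075,0.05,0,0,0,0.05,0.073,0.0075,0.06,0,0,0,0.05,0.073,0.0075,0.06,0,0,0,0.05,0.073,0.0075,0.06,0,0,0,0.05])

```text
time: 57.9
tool_pos: [0.6074, 0.0055, 0.1192]
ee_rot: [3.137, -0.001, 1.586]
wrist_force: [1.3, -0.1, -0.7]
width: 0.0498
finger_force: 0.0
```

Run:
```python
from h import *
snap("side");snap("side");o=robot.get_obs();print(o["tool_pos"],o["ee_rot"])
rows([(.607,.008,.0925,90.9,0,.05)])
```

```text
[0.60754397 0.00561966 0.11947066] [ 3.13649552e+00 -5.83979853e-04  1.58659424e+00]
[0.0024, -0.0006, 0.027] [0.3, -0.0, 0.0] 0.05
```

servo_tool(commands=[0.0024,-0.0006,0.015,0,0,0,0.05,0.0024,-0.0006,0.027,0,0,0,0.05,0.0024,-0.0006,0.027,0,0,0,0.05,0.0024,-0.0006,0.027,0,0,0,0.05])

```text
time: 58.5
tool_pos: [0.6062, 0.0083, 0.091]
ee_rot: [3.139, -0.001, 1.587]
wrist_force: [-0.5, -0.4, 0.2]
width: 0.0499
finger_force: 0.0
```

servo_tool(commands=[0,0,0,0,0,0,0.03,0,0,0,0,0,0,0.0,0,0,0,0,0,0,0.0,0,0,0,0,0,0,0.0,0,0,0,0,0,0,0.0,0,0,-0.01,0,0,0,0.0,0,0,-0.025,0,0,0,0.0,0,0,-0.04,0,0,0,0.0,0,0,-0.075,0,0,0,0.0,0,0,-0.08,0,0,0,0.0])

```text
time: 59.75
tool_pos: [0.6078, 0.0081, 0.1757]
ee_rot: [3.131, -0.0, 1.587]
wrist_force: [-0.6, -0.4, -1.5]
width: 0.0139
finger_force: 30.0
```

Run:
```python
from h import *
snap("side");o=robot.get_obs();print(o["tool_pos"],o["width"])
rows([(.508,-.334,.16,78.3,0,0),(.508,-.334,.066,78.3,0,0)])
```

```text
[0.60720685 0.0081519  0.17447951] 0.014121218340102968
[-0.3405, -0.1048, 0.0135] [0.5, -0.1, 12.6] 0
[-0.3405, -0.1056, 0.1075] [0.5, -0.1, 12.6] 0
```

servo_tool(commands=[-0.05,-0.015,0,0,0,3,0,-0.11,-0.034,0,0,0,7,0,-0.17,-0.052,0,0,0,11,0,-0.23,-0.07,0,0,0,12.6,0,-0.29,-0.09,0,0,0,12.6,0,-0.3405,-0.105,0.01,0,0,12.6,0,-0.3405,-0.105,0.03,0,0,12.6,0,-0.3405,-0.105,0.06,0,0,12.6,0,-0.3405,-0.1055,0.09,0,0,12.6,0,-0.3405,-0.1055,0.104,0,0,12.6,0])

```text
time: 61.05
tool_pos: [0.5044, -0.3324, 0.063]
ee_rot: [-3.139, -0.004, 1.367]
wrist_force: [0.6, -0.4, -2.1]
width: 0.0136
finger_force: 30.0
```

servo_tool(commands=[0,0,0.003,0,0,0,0,0,0,0.006,0,0,0,0,0,0,0.008,0,0,0,0,0,0,0.009,0,0,0,0,0,0,0.009,0,0,0,0])

```text
time: 61.68
tool_pos: [0.5072, -0.3344, 0.0603]
ee_rot: [3.136, -0.0, 1.367]
wrist_force: [-1.3, 1.1, 5.3]
width: 0.0138
finger_force: 30.0
```

servo_tool(commands=[0,0,-0.003,0,0,0,0.05,0,0,-0.003,0,0,0,0.05,0,0,-0.003,0,0,0,0.05,0,0,-0.04,0,0,0,0.05,0,0,-0.085,0,0,0,0.05,0.04,0.001,-0.12,0,0,-3,0.05,0.1,0.003,-0.12,0,0,-7,0.05,0.16,0.005,-0.12,0,0,-12.6,0.05,0.22,0.006,-0.12,0,0,-12.6,0.05,0.28,0.008,-0.12,0,0,-12.6,0.05])

```text
time: 62.92
tool_pos: [0.5707, -0.0595, 0.178]
ee_rot: [3.138, -0.001, 1.587]
wrist_force: [-0.2, -1.0, 0.2]
width: 0.0501
finger_force: 0.0
```

servo_tool(commands=[0.06,0.002,0,0,0,0,0.05,0.12,0.003,0,0,0,0,0.05,0.145,0.004,0,0,0,0,0.05,0.145,0.004,0.03,0,0,0,0.05,0.145,0.004,0.05,0,0,0,0.05,0.145,0.004,0.05,0,0,0,0.05,0.145,0.004,0.05,0,0,0,0.05,0.145,0.004,0.05,0,0,0,0.05])

```text
time: 63.92
tool_pos: [0.5744, 0.0851, 0.1368]
ee_rot: [3.128, -0.003, 1.588]
wrist_force: [-9.8, 2.4, 24.9]
width: 0.0498
finger_force: 12.0
```

Run:
```python
from h import *
snap("side");o=robot.get_obs();print(o["tool_pos"],o["ee_rot"])
t=snap("top");s=snap("side");print("top");electrodes(t,.004,.3,60)
rows([(.6062,.083,.0925,90.9,0,.05)])
```

```text
[0.5743936  0.08502272 0.13683773] [ 3.12851496e+00 -3.01057580e-03  1.58791171e+00]
top
el conf 0.64 box [328 204  21  14] xy 0.5071 -0.3344 yaw -13.3 iou 0.87
el conf 0.57 box [332 185  16  16] xy 0.5807 -0.3490 yaw -11.7 iou 0.82
el conf 0.34 box [242 172  40  33] xy 0.6088 -0.0264 yaw -62.0 iou 0.17
[-0.0027, 0.0312, 0.0448] [0.8, -0.2, 0.1] 0.05
```

servo_tool(commands=[0,0,-0.04,0,0,0,0.05,0,0,-0.05,0,0,0,0.05,0,0.032,-0.05,0,0,0,0.05,0,0.032,-0.05,0,0,0,0.05,0,0.032,-0.05,0,0,0,0.05,0,0.032,-0.05,0,0,0,0.05])

```text
time: 64.88
tool_pos: [0.6033, 0.0843, 0.1776]
ee_rot: [3.14, -0.001, 1.587]
wrist_force: [0.9, 0.8, -0.3]
width: 0.0505
finger_force: 0.0
```

Run:
```python
from h import *
snap("side");o=robot.get_obs();print(o["tool_pos"],o["ee_rot"],o["wrist_force"])
s=snap("side");p=snap("wrist")
print("wrist");electrodes(p,.035,.2,60);print("side");electrodes(s,.035,.2,60)
cv2.imwrite("pics/last.png",np.hstack([p["img"][:,140:],cv2.resize(s["img"][140:280,170:310],(384,384),interpolation=2)]))
rows([(.6062,.083,.14,90.9,0,.05),(.6062,.083,.0925,90.9,0,.05)])
```

```text
[0.60345534 0.08427254 0.17795604] [ 3.13954231e+00 -8.51211749e-04  1.58696659e+00] [-0.18244685  0.0674715  -0.05117227]
wrist
side
el conf 0.88 box [238 193  12  29] xy 0.6086 0.0649 yaw 4.6 iou 0.66
el conf 0.68 box [278 127  11  27] xy 0.5059 -0.2989 yaw -0.2 iou 0.47
[-0.0013, 0.0021, 0.0386] [0.2, -0.0, 0.0] 0.05
[-0.0014, 0.0019, 0.0861] [0.2, -0.0, 0.0] 0.05
```

View pics/last.png

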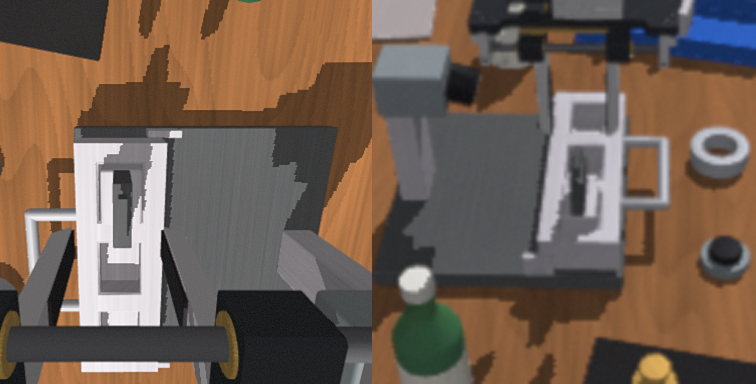

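C still stands home in its pocket, at about (262,210) in the wrist half, and the stage is level. My sideways slip did no harm.

servo_tool(commands=[-0.0013,0.002,0.03,0,0,0,0.05,-0.0013,0.002,0.055,0,0,0,0.05,-0.0013,0.002,0.075,0,0,0,0.05,-0.0013,0.002,0.086,0,0,0,0.05,-0.0013,0.002,0.086,0,0,0,0.05,-0.0013,0.002,0.086,0,0,0,0.05])

```text
time: 65.88
tool_pos: [0.6072, 0.0831, 0.0935]
ee_rot: [3.137, -0.001, 1.587]
wrist_force: [-0.1, 0.0, 0.4]
width: 0.0501
finger_force: 0.0
```

Run:
```python
from h import *
snap("side");o=robot.get_obs();print(o["tool_pos"],o["wrist_force"])
```

```text
[0.60727154 0.08307904 0.09372231] [0.4314261  0.17317759 0.61927299]
```

servo_tool(commands=[0,-0.0005,0.001,0,0,0,0.03,0,-0.0005,0.001,0,0,0,0.0,0,-0.0005,0.001,0,0,0,0.0,0,-0.0005,0.001,0,0,0,0.0,0,-0.0005,0.001,0,0,0,0.0,0,-0.0005,-0.01,0,0,0,0.0,0,-0.0005,-0.025,0,0,0,0.0,0,-0.0005,-0.04,0,0,0,0.0,0,-0.0005,-0.075,0,0,0,0.0,0,-0.0005,-0.08,0,0,0,0.0])

```text
time: 67.18
tool_pos: [0.6077, 0.0831, 0.1769]
ee_rot: [3.131, -0.001, 1.587]
wrist_force: [-0.1, 0.3, -1.5]
width: 0.0138
finger_force: 30.0
```

Run:
```python
from h import *
snap("side");o=robot.get_obs();print(o["tool_pos"],o["width"])
rows([(.52,-.20,.172,78.3,0,0),(.4346,-.3188,.16,78.3,0,0),(.4346,-.3188,.066,78.3,0,0)])
```

```text
[0.60710001 0.08302189 0.17560558] 0.013671278735965707
[-0.2816, -0.0917, 0.0025] [0.5, -0.1, 12.6] 0
[-0.399, -0.1791, 0.0137] [0.5, -0.1, 12.6] 0
[-0.3991, -0.1799, 0.1077] [0.5, -0.1, 12.6] 0
```

servo_tool(commands=[-0.05,-0.02,0,0,0,4,0,-0.1,-0.043,0,0,0,8,0,-0.15,-0.066,0,0,0,12.6,0,-0.2,-0.089,0,0,0,12.6,0,-0.25,-0.112,0,0,0,12.6,0,-0.3,-0.135,0,0,0,12.6,0,-0.35,-0.158,0.003,0,0,12.6,0,-0.399,-0.179,0.01,0,0,12.6,0,-0.399,-0.1795,0.0137,0,0,12.6,0,-0.399,-0.1795,0.03,0,0,12.6,0])

```text
time: 68.47
tool_pos: [0.433, -0.3188, 0.1409]
ee_rot: [3.138, -0.002, 1.366]
wrist_force: [0.6, 1.0, -2.0]
width: 0.0142
finger_force: 30.0
```

Run:
```python
from h import *
snap("side");o=robot.get_obs();print(o["tool_pos"],o["width"])
rows([(.4346,-.3188,.066,78.3,0,0)])
t=snap("top");electrodes(t,.004,.3,60)
```

```text
[ 0.43194022 -0.31701303  0.13756964] 0.01398334467763363
[-0.0015, 0.0031, 0.0716] [-0.1, -0.3, 0.1] 0
el conf 0.72 box [330 188  19  14] xy 0.5806 -0.3487 yaw -9.7 iou 0.87
el conf 0.43 box [326 204  18  16] xy 0.5066 -0.3294 yaw -65.9 iou 0.73
el conf 0.40 box [326 225  11  11] xy 0.4393 -0.3200 yaw -83.2 iou 0.43
```

servo_tool(commands=[0,0.002,0.03,0,0,0,0,0,0.002,0.06,0,0,0,0,0,0.002,0.068,0,0,0,0,0,0.002,0.073,0,0,0,0,0,0.002,0.077,0,0,0,0,0,0.002,0.079,0,0,0,0,0,0.002,0.079,0,0,0,0])

```text
time: 69.5
tool_pos: [0.4351, -0.3195, 0.0629]
ee_rot: [3.138, -0.001, 1.367]
wrist_force: [-0.1, 0.5, -1.4]
width: 0.0139
finger_force: 30.0
```

servo_tool(commands=[0,0,0.002,0,0,0,0,0,0,0.003,0,0,0,0,0,0,0.003,0,0,0,0])

```text
time: 69.88
tool_pos: [0.4351, -0.3194, 0.0602]
ee_rot: [3.138, -0.001, 1.367]
wrist_force: [-0.4, 1.0, 1.9]
width: 0.014
finger_force: 30.0
```

servo_tool(commands=[0,0,0.0005,0,0,0,0.0,0,0,0.0,0,0,0,0.05,0,0,0.0,0,0,0,0.05,0,0,0.0,0,0,0,0.05,0,0,-0.04,0,0,0,0.05,0,0,-0.09,0,0,0,0.05,0,0,-0.15,0,0,0,0.05,0.05,0,-0.19,0,0,0,0.05,0.11,0,-0.19,0,0,0,0.05,0.16,-0.04,-0.19,0,0,0,0.05])

```text
time: 71.12
tool_pos: [0.4294, -0.1543, 0.2498]
ee_rot: [3.138, -0.002, 1.368]
wrist_force: [-0.1, 0.0, 0.2]
width: 0.0503
finger_force: 0.0
```

servo_tool(commands=[0.03,-0.04,0,0,0,0,0.05,0.06,-0.06,0,0,0,0,0.05,0.06,-0.06,0,0,0,0,0.05,0.06,-0.06,0,0,0,0,0.05])

```text
time: 71.62
tool_pos: [0.382, -0.0856, 0.2495]
ee_rot: [3.138, -0.001, 1.367]
wrist_force: [-0.7, 0.2, 0.2]
width: 0.0501
finger_force: 0.0
```

Run:
```python
from h import *
snap("side");o=robot.get_obs();print(o["time"],o["tool_pos"],o["wrist_force"])
t=snap("top");s=snap("side");print("top");electrodes(t,.004,.3,40);print("side");electrodes(s,.004,.3,40)
for n in("weight","ring_gauge","capture","brush","mug","cleaner","stage","tray"):
    for q,nm in((t,"top"),(s,"side")):
        r=spotter.trace(n,q)
        if r: m=np.argwhere(r[0]["region"]).mean(0)[::-1];print(nm,n,round(r[0]["conf"],2),r[0]["box"],m.round(1))
cv2.imwrite("pics/fin.png",np.vstack([cv2.resize(t["img"][165:255,205:365],(480,270),interpolation=2),cv2.resize(s["img"][125:245,165:345],(480,320),interpolation=2)]))
```

```text
71.675 [ 0.38211754 -0.08580557  0.24932338] [-0.53741816 -0.81520873  0.22265287]
top
el conf 0.73 box [326 204  21  14] xy 0.5058 -0.3337 yaw -11.4 iou 0.92
el conf 0.73 box [169 137  18  26] xy 0.7299 0.2878 yaw 67.0 iou 0.61
el conf 0.59 box [330 186  18  12] xy 0.5800 -0.3492 yaw -11.0 iou 0.92
el conf 0.57 box [324 225  18  11] xy 0.4324 -0.3176 yaw -11.0 iou 0.92
side
el conf 0.58 box [293 129  11  29] xy 0.4357 -0.3212 yaw -5.4 iou 0.81
el conf 0.57 box [274 122  14  32] xy 0.5073 -0.3369 yaw -11.7 iou 0.93
el conf 0.50 box [254 127  13  24] xy 0.5811 -0.3502 yaw -12.0 iou 0.91
top weight 0.68 [175.6, 194.5, 7.3, 12.4] [178.6 200.7]
side weight 0.58 [267.8, 269.9, 14.0, 25.5] [272.5 282. ]
side ring_gauge 0.53 [284.5, 187.8, 25.3, 14.4] [296.1 195. ]
top capture 0.41 [220.5, 218.7, 10.6, 7.5] [224.9 221. ]
side capture 0.66 [284.7, 185.7, 24.9, 19.8] [296.1 195.3]
top brush 0.79 [220.0, 235.3, 39.3, 7.3] [235.1 239.5]
side brush 0.8 [310.6, 190.7, 22.6, 49.2] [320.8 219.9]
top mug 0.56 [302.2, 145.3, 31.7, 23.7] [320.1 154.7]
side mug 0.95 [209.6, 129.5, 23.5, 34.7] [219.8 147.7]
top cleaner 0.56 [170.9, 138.4, 17.8, 22.5] [179.5 149.3]
side cleaner 0.57 [173.7, 239.7, 30.8, 53.4] [191.2 269.2]
top stage 0.72 [210.6, 118.9, 69.5, 89.5] [248.5 162.3]
side stage 0.79 [230.1, 174.3, 50.1, 65.3] [249.3 205.5]
top tray 0.93 [311.7, 175.8, 45.1, 68.1] [333.9 210.4]
side tray 0.84 [242.1, 132.2, 75.3, 33.7] [280.3 149.5]
```

```bash
python3 -c "
from bench import close_job
print(close_job())"
```

```text
the job is handed in; nothing more can be done
None
```

The job is handed in: all three electrodes were pocketed, the stage was tilted to about 30°, the button was pressed fully and released, the stage is level again, and the electrodes stand upright in the blue tray. The other objects I checked had not moved. Taking out the last electrode, I lowered a finger onto its top with about 25 N, but it stayed upright and home.

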